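# Slew a gearbox casing over its assembly cradle by the sprung tiller and hold it there

## Robot

A 6-joint arm with a two-finger parallel gripper is mounted at the origin on the work surface. World frame = base frame: x ahead of the robot, y to its left, z up, the work surface at z = 0. Lengths are in m, angles in rad, forces in N, time in s.
With the tool pointing down it reaches from about 0.3 to 0.75 m from the base axis. Payload 8.5 kg.
Tool frame: the origin (TCP) lies between the finger pads; the fingertips stand env.tip_reach ahead of it and the grasp point (between the pads) lies 3 mm ahead of it (env.tip_reach is the distance from the TCP to the fingertips, in m); z points along the fingers, y is the line along which they close (so a half turn about z gives the same grasp; the last joint's range is limited). The gripper opens to 88 mm and grips with 3 to 60 N. Pads are 18 mm wide; open, the fingers measure 123 mm over their backs; the gripper's body (75 mm by 187 mm) begins 45 mm behind the grasp point.
Start: joints at [-1.44, 0.381, 1.297, -0, 1.464, -0.215], TCP at [0.186, -0.517, 0.261] pointing down, gripper open.
Joint ranges: [-3.11, 3.11], [-0.89, 2.33], [0.22, 2.48], [-1.42, 4.56], [0.17, 2.85], [-2.88, 2.88]. Speed limits (rad/s): [2.39, 2.39, 3.14, 3.14, 3.14, 3.14].

## Interface

Orientations are given as a unit quaternion [w, x, y, z].
In Python, from workcell import env gives the robot as it stands.
- The arm moves only by the tool move_arm, never from a script. Its argument "motion" is a list of rows, each an object with "dp": the shift along the tool's x, y, z scaled (see below), a list of three; "turn": the turn, a rotation vector about the tool's x, y, z scaled (see below), a list of three; "hand": the closure, from -1 (fully open) to 1 (shut). In form: [{"dp": [x, y, z], "turn": [ax, ay, az], "hand": hand}, ...]. A call has 1 to 20 rows; each row shifts and turns the commanded pose from where the row before left it, along the tool's axes as they then stand; what a row does not reach is not made up. The controller multiplies each number of a shift by 15 cm and each number of a turn by 180 degrees. A row lasts 1/10 s, in which the tool goes at most 50 mm and 8.59 degrees, less where a joint would pass 70% of its speed; a pose out of reach is approached as far as the arm can. A call with a number of a shift or a turn outside -1 to 1 is refused whole. A call with a gripper value outside its range is refused whole. The fingers move at their own pace and stop on an object; the grip force is fixed at half the most. Time passes only in rows, so rows that do not move let the fingers close. It gives the time, the measured TCP pose, the force, the opening and the grip force at its end, in the units of the state.
- env.observe(): the state, without advancing time (a new reading comes with each control period).
- env.snapshot(name): name is "scene" or "top" or "wrist"; returns a dict with "image" (420x560x3 uint8, blue, green, red), "fov_y" (degrees; the focal length in pixels is half the picture's height over the tangent of half this angle, whatever the lens; pixels are square), "cx", "cy" (the principal point, pixels), "R" (3x3) and "t" (3): a world point X has camera coordinates R X + t. Camera axes: x right, y down, z forward; pixel columns grow to the right and rows downward; lengths in m; the calibration is good to about 2 mm. A picture is of the moment at which its call begins. There is no depth.
- env.close_job(): hands the job in; it is judged then, once.
Trained networks look in a picture, given as the dict that the camera call returned (one of the last four; its "shot" number tells which), for a name from the list of things; names that differ only in an ending like _2 or _b are one class to them, and where a whole thing is asked for, a point or a joint stands for the part that bears it (a point fixed in the world has none). Each returns a list of dicts, best first, with "score" (0 to 1); they miss things now and then, are a little off and sometimes report something else, mostly with a low value. They report only what shows in the picture. A call takes as long as a camera call. They do not tell look-alikes from the thing itself.
- env.spot_in(name, picture): "box" ([left, top, width, height] in pixels, round what is visible of it).
- env.outline_of(name, picture): "mask" (420x560 bool, what is visible of it) and "box" ([left, top, width, height] in pixels, round what is visible of it).
- env.tip_of(name, picture): "centre" ([row, column] in pixels: a listed point, or the origin of a listed thing).
The state is a dict: "time": time; "qpos": joint angles; "qd": joint speeds; "joint_torque": joint torques, N m; "ee_pos": TCP position; "tool_rot": TCP orientation; "ft_force": force on the tool from outside, world axes, zero at the start; "moment": the same for the moment, N m; "width": finger opening in m; "grip_force": force on a finger pad.
Only numpy, scipy, OpenCV 4.12 (cv2) and the standard library are available. Lean on these libraries where they do the work, as an engineer would, in place of code of your own. Each camera call takes 0.05 s, during which the arm holds its last target. There are 200 camera calls.

## Task

Take the upright rubber grip of the swing arm's sprung tiller and use only that to swing the hanging gearbox casing off its end stop and bring it to rest squarely above the assembly cradle, slowly and without letting the arm slam into either stop. Keep it there for about seven seconds and finish while still holding the grip, with the casing steady over the cradle. Do not touch the arm's beam or the casing, and leave everything else on the bench alone.

Things in the scene. Friction and masses are not known exactly. Their poses are not given: they have to be found in the camera images.
- crane: bench swing arm: grey base plate 150 x 150 x 14 mm fixed to the bench, with a short steel column, radius 24 mm. Origin: centre of the plate's underside, on the column's axis; z up; x is where the boom points at boom angle 0, away from the robot and to its left (yaw 0.7 to 1.2). The column leans 4 degrees towards the crane's -x: its axis is (-0.0698, 0, 0.9976) in this frame.
- pivot (a point): point on the column's axis 170 mm up it, where boom and tiller pivot, at (-0.012, 0, 0.170) in the crane frame. As the column leans, boom angle 0 is the HIGHEST point of the swing and the boom runs downhill by itself to either side of it.
- boom (a joint): swing angle of the heavy boom about the leaning column, rad: 0 = along the crane's x, + = anticlockwise from above. Stops at -0.55 and +0.55; starts resting on +0.55. Friction only 0.003 N m, damping 0.015 N m s/rad. Nominal inertia 0.22 kg m2; gravity pushes it away from 0 with 0.61 N m x sin(angle). The casing's mass varies -12 to +18 %, and both numbers with it.
- tiller (a joint): twist of the tiller relative to the boom, rad, + = anticlockwise from above; starts near 0 = spring relaxed, tiller pointing straight away from the boom; range +-1.5. It drives the boom only through a torsion spring: twist +1 pushes the boom with +0.37 N m (damper 0.03 N m s/rad). That is weaker than gravity: with the grip held still the boom runs away, time constant about 1 s.
- grip: the tiller's grip: black rubber cylinder, 28 mm diameter, 78 mm tall, parallel to the column, on the outer end of the steel tiller bar, 160 mm from the column's axis, in the direction (boom + tiller) + pi in the crane frame. Origin: centre of its lower end, z along it. It is round and may turn between the fingers.
- grip_mid (a point): point on the grip's axis 52 mm above its lower end (26 mm below its top), about 273 mm above the bench: pinch it here from above. All parts of the swing arm but the grip stay at least 25 mm lower than this point.
- beam: the boom's dark steel beam, 36 mm square and 260 mm long, from the column to above the casing; not to be touched. Origin at the pivot, x along the beam, turns with the boom.
- casing: aluminium gearbox casing with ribs and round flanges, 150 x 164 x 117 mm with its bracket, 3.0 kg nominal, clamped rigidly under the end of the beam, 250 mm from the column axis; not to be touched. Origin: centre of its underside.
- casing_ref (a point): centre of the casing's underside, about 80 mm above the bench.
- cradle: assembly cradle fixed to the bench under the casing's arc: dark steel plate 140 x 150 mm, 12 mm thick, with two grey rails (tops at 34 mm) and four short pins (tops at 46 mm). Origin: centre of the plate's underside. The casing never touches it.
- cradle_ref (a point): centre of the cradle at rail height, 34 mm above the bench: the casing's centre must stand vertically above it. It lies within 0.25 rad of boom angle 0; its distance from the column fits the casing's arc within 8 mm.
- spray: standing spray can, 56 mm diameter, 190 mm tall, origin at its underside; leave alone
- bearing: loose bearing ring lying on the bench, 76 mm diameter, 22 mm tall; leave alone
- puller: two-jaw puller lying on the bench, about 230 mm long; leave alone
- case: small blue open case, 160 x 100 x 28 mm; leave alone
- tape: roll of tape lying flat, 100 mm diameter; leave alone
- socket: upright socket, 28 mm diameter, 50 mm tall; leave alone
- driver: screwdriver lying on the bench; leave alone
Mind the look-alikes: they are no part of the job. Several things have the shape of the cradle; the one meant has the colours described above.

How it is judged:
By the outcome, as a careful person would: the job done as asked, in the order asked, and still so for the second after the job is handed in, while the arm keeps its last pose, push and grip.
It also fails if it takes over 58 s, if anything falls off the work surface, if the arm or the gripper's body presses on something with over 40 N, if the wrist force passes 120 N, or if a joint passes its speed limit or range.

## Working session

There is one attempt and no reset: what is moved stays moved. The work goes in short steps, Python scripts to look and compute and a tool call to move; the robot and the scene stay as the last step left them, time stands still between calls to the robot, and variables do not carry over. Pictures are saved under pics/ and viewed, at most 10 in all, crops included, and the job is handed in when it is done.

Besides the shell and the picture viewer there is one more tool, called after "Emit:" by a JSON object that holds its "op" and its "data". move_arm: Moves the arm, as the interface text tells. Its arguments: {"type":"object","properties":{"motion":{"type":"array"}},"required":["motion"]}

```bash
mkdir -p pics; ls; python3 - <<'E'
from workcell import env
import cv2,numpy as np
print(env.observe(), env.tip_reach)
ims=[]
for n in ["scene","top"]:
    s=env.snapshot(n); ims.append(s)
    cv2.imwrite(f"pics/{n}0.png",s["image"])
    print(n,s["fov_y"],s["cx"],s["cy"],np.round(s["R"],4).tolist(),np.round(s["t"],4).tolist())
    for k in ["crane","pivot","grip","grip_mid","casing","casing_ref","cradle","cradle_ref","beam","tiller"]:
        try: print(k,[(np.round(d["centre"]).tolist(),round(d["score"],2)) for d in env.tip_of(k,s)][:4])
        except Exception as e: print(k,e)
E
```

```text
pics
{'time': 0.0, 'qpos': array([-1.44029488e+00,  3.81204924e-01,  1.29822156e+00, -2.16303447e-05,
        1.46360644e+00, -2.15299836e-01]), 'qd': array([-0.00090417,  0.00035643, -0.00130652, -0.00076949,  0.00077839,
        0.0015881 ]), 'joint_torque': array([-3.18611937e-04, -4.37929058e+01, -2.24559599e+01,  7.13074836e-02,
        3.51875403e-02, -1.23045984e-04]), 'ee_pos': array([ 0.18638422, -0.51720253,  0.26014618]), 'tool_rot': array([-7.19947080e-04,  9.85089428e-01,  1.72041562e-01,  1.97815458e-05]), 'ft_force': array([ 1.00582371,  0.78841702, -0.55675669]), 'moment': array([0.00789279, 0.03242057, 0.0086971 ]), 'grip_force': 0.0, 'width': 0.08836206269790116} 0.022
scene 42.535614586539275 274.74107070339414 212.1393583623112 [[-0.7891, 0.6142, -0.0071], [0.4903, 0.6228, -0.6097], [-0.3701, -0.4846, -0.7926]] [0.3991, -0.2111, 1.8316]
crane [([205.0, 229.0], 0.71)]
pivot [([163.0, 223.0], 0.79), ([122.0, 187.0], 0.54)]
grip [([250.0, 405.0], 0.73), ([123.0, 186.0], 0.69), ([131.0, 247.0], 0.27), ([162.0, 224.0], 0.23)]
grip_mid [([129.0, 248.0], 0.67), ([113.0, 
[... 513 characters left out ...]
.32830937650715 [[0.0038, -1.0, -0.0038], [-0.9847, -0.0031, -0.1744], [0.1744, 0.0044, -0.9847]] [0.0578, 0.5669, 1.7187]
crane [([210.0, 342.0], 0.57)]
pivot [([204.0, 348.0], 0.74)]
grip [([191.0, 402.0], 0.71)]
grip_mid [([190.0, 410.0], 0.5), ([202.0, 348.0], 0.37)]
casing [([219.0, 274.0], 0.56)]
casing_ref [([185.0, 423.0], 0.6)]
cradle [([243.0, 141.0], 0.79), ([140.0, 333.0], 0.76), ([268.0, 410.0], 0.74), ([190.0, 276.0], 0.57)]
cradle_ref [([244.0, 139.0], 0.97), ([186.0, 280.0], 0.67), ([136.0, 332.0], 0.58)]
beam [([202.0, 352.0], 0.62)]
tiller it knows: beam, bearing, case, casing, casing_ref, cradle, cradle_ref, crane, driver, grip, grip_mid, pivot, puller, socket, spray, tape
```

View pics/scene0.png

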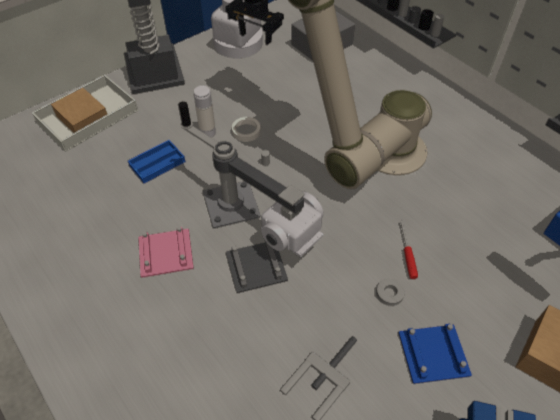

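View pics/top0.png

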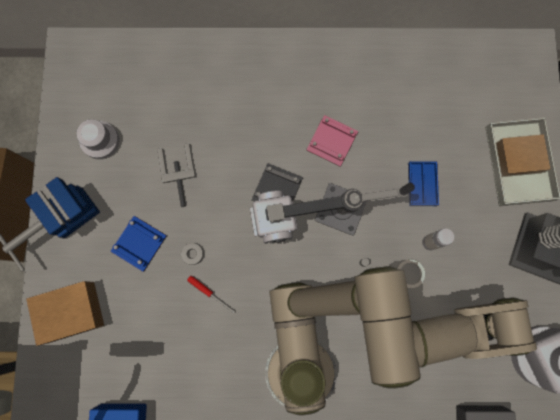

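The dark cradle with grey rails is at scene (257,266) and top (277,186). Its look-alikes are pink at scene (165,252) and blue at scene (435,352). The black grip is at scene (184,113) and top (407,188); it could be taken for the spray can at scene (204,108), the socket at scene (266,158) or the column top at scene (223,150). Next is one close crop and a fit.

```bash
cat > h.py <<'E'
import numpy as np, cv2
from workcell import env
def proj(s,X):
    X=np.atleast_2d(X); c=X@np.array(s["R"]).T+np.array(s["t"])
    f=210/np.tan(np.radians(s["fov_y"])/2)
    return np.c_[s["cx"]+f*c[:,0]/c[:,2], s["cy"]+f*c[:,1]/c[:,2]]
def ray_z(s,uv,z):
    f=210/np.tan(np.radians(s["fov_y"])/2); R=np.array(s["R"]);t=np.array(s["t"])
    d=R.T@np.array([(uv[0]-s["cx"])/f,(uv[1]-s["cy"])/f,1]); o=-R.T@t
    return o+d*(z-o[2])/d[2]
AX=np.array([-0.0698,0,0.9976]); E1=np.array([0.9976,0,0.0698]); E2=np.array([0,1,0.])
PIV=np.array([-0.012,0,0.170])
def W(c,P):  # crane (x,y,yaw) -> world
    a=c[2]; R=np.array([[np.cos(a),-np.sin(a),0],[np.sin(a),np.cos(a),0],[0,0,1]])
    return np.atleast_2d(P)@R.T+[c[0],c[1],0]
def dirn(a): return np.cos(a)*E1+np.sin(a)*E2
ZMID=0.0
def gmid(c,a,h):  # grip axis point; a=boom+tiller; h along axis from pivot plane
    return W(c,PIV-0.16*dirn(a)+h*AX)[0]
E
python3 - <<'E'
from h import *
S=env.snapshot("scene");T=env.snapshot("top")
for n,s in(("s",S),("t",T)):
    for k in ["crane","grip","casing","cradle","spray"]:
        print(n,k,[(np.round(d["box"]).tolist(),round(d["score"],2)) for d in env.spot_in(k,s)][:4])
print("cradle S",[ray_z(S,uv,.034).round(3) for uv in [(258,261)]],"T",ray_z(T,(280,186),.034).round(3))
print("piv T",ray_z(T,(348,204),.17).round(3),"S",ray_z(S,(223,163),.17).round(3))
print("crane T",ray_z(T,(342,210),0).round(3),"S",ray_z(S,(229,205),0).round(3))
print("gmid T",ray_z(T,(410,190),.273).round(3),"S",ray_z(S,(182,113),.273).round(3))
a=cv2.resize(S["image"][90:300,130:330],None,fx=3,fy=2.8,interpolation=cv2.INTER_CUBIC)
a=cv2.resize(S["image"][95:295,140:340],(600,600),interpolation=cv2.INTER_CUBIC)
cv2.imwrite("pics/cs.png",a)
b=cv2.resize(T["image"][130:250,240:430],(760,480),interpolation=cv2.INTER_CUBIC)
cv2.imwrite("pics/ct.png",b)
E
```

```text
s crane [([176.0, 100.0, 147.0, 156.0], 0.67)]
s grip [([180.0, 103.0, 13.0, 28.0], 0.58)]
s casing [([258.0, 191.0, 69.0, 65.0], 0.64)]
s cradle [([137.0, 227.0, 58.0, 50.0], 0.96), ([227.0, 245.0, 62.0, 48.0], 0.93), ([396.0, 326.0, 77.0, 57.0], 0.7)]
s spray [([193.0, 89.0, 20.0, 50.0], 0.95), ([258.0, 145.0, 14.0, 16.0], 0.48)]
t crane [([251.0, 186.0, 167.0, 57.0], 0.8), ([250.0, 190.0, 48.0, 54.0], 0.15)]
t grip [([396.0, 183.0, 20.0, 11.0], 0.44)]
t casing [([249.0, 190.0, 49.0, 54.0], 0.97)]
t cradle [([308.0, 115.0, 49.0, 53.0], 0.84), ([250.0, 163.0, 51.0, 36.0], 0.74), ([110.0, 214.0, 56.0, 59.0], 0.6), ([400.0, 184.0, 16.0, 10.0], 0.57)]
t spray [([424.0, 230.0, 31.0, 21.0], 0.95)]
cradle S [array([0.637, 0.092, 0.034])] T [0.643 0.073 0.034]
piv T [ 0.554 -0.152  0.17 ] S [ 0.564 -0.168  0.17 ]
crane T [ 0.563 -0.151  0.   ] S [ 0.573 -0.148  0.   ]
gmid T [ 0.579 -0.33   0.273] S [ 0.593 -0.318  0.273]
```

View pics/cs.png

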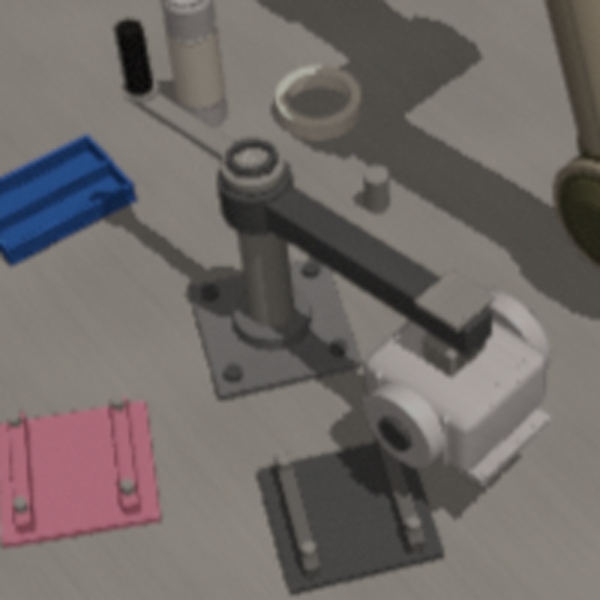

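View pics/ct.png

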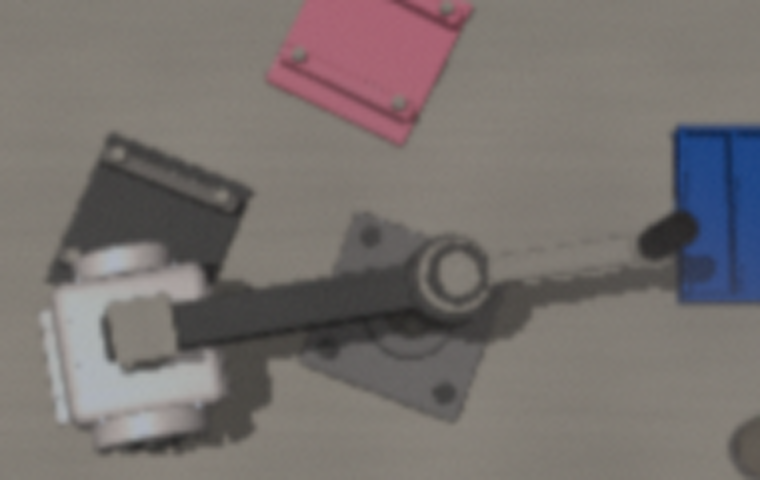

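The crops confirm the choice. The grip is the black cylinder at scene crop (132,60), on the tiller, with the spray can at its right. The target cradle is the dark plate with grey rails at scene crop (350,520) and top crop (150,200). Next I fit the crane and cradle poses from corner pixels.

```bash
cat > fit.py <<'E'
from h import *
from scipy.optimize import least_squares
S=env.snapshot("scene");T=env.snapshot("top")
s=lambda u,v:(140+u/3,95+v/3); t=lambda u,v:(240+u/4,130+v/4)
sq=lambda hx,hy,z:np.array([[a*hx,b*hy,z] for a,b in((1,1),(1,-1),(-1,-1),(-1,1))])
# crane plate corners (top surface)
cobs=[(S,s(192,303)),(S,s(221,391)),(S,s(360,352)),(S,s(330,262)),(T,t(358,213)),(T,t(457,420)),(T,t(301,355))]
gobs=[(S,s(128,25),.139),(S,s(141,92),.061),(T,t(683,228),.139),(T,t(655,244),.061)]
kobs=[(S,s(258,473)),(S,s(291,588)),(S,s(442,553)),(T,t(109,133)),(T,t(252,191)),(T,t(48,280))]
def near(s_,uv,P):
    q=proj(s_,P)-uv; return q[np.argmin((q**2).sum(1))]
def rc(p):
    r=[near(a,uv,W(p[:3],sq(.075,.075,.014))) for a,uv in cobs]
    r+=[proj(a,gmid(p[:3],.55+p[3],h))[0]-uv for a,uv,h in gobs]
    return np.concatenate(r)
best=min((least_squares(rc,[.56,-.15,y0,0],loss="soft_l1") for y0 in(.8,1,1.15)),key=lambda r:r.cost)
c=best.x; print("crane x y yaw tiller",c.round(4)); print(rc(c).reshape(-1,2).round(1).tolist())
for hx,hy in((.07,.075),(.075,.07)):
    rk=lambda p:np.concatenate([near(a,uv,W(p,sq(hx,hy,.012))) for a,uv in kobs])
    b=min((least_squares(rk,[.64,.085,y0],loss="soft_l1") for y0 in(.7,.9,1.1,1.3)),key=lambda r:r.cost)
    print("cradle",b.x.round(4),b.cost,rk(b.x).reshape(-1,2).round(1).tolist())
    d=b.x[:2]-c[:2]; l=np.array([[np.cos(c[2]),np.sin(c[2])],[-np.sin(c[2]),np.cos(c[2])]])@d
    print(" crane frame",l.round(4),"angle",np.arctan2(l[1],l[0]+.0046).round(4),"r",np.hypot(l[0]+.0046,l[1]).round(4))
g=gmid(c[:3],.55+c[3],.113); print("gmid",g.round(4))
E
python3 fit.py
```

```text
crane x y yaw tiller [ 0.564  -0.1471  1.2014 -0.011 ]
[[-1.6, -7.2], [-0.9, -0.1], [0.7, 1.3], [-2.0, -4.0], [-0.4, -0.7], [-0.4, 1.0], [-0.9, 2.0], [-0.2, 0.0], [-0.5, -0.9], [-0.6, -0.0], [-1.1, 0.6]]
cradle [0.6387 0.0857 1.1742] 4.411944438941611 [[-0.3, -2.7], [-0.8, -0.2], [1.1, -1.1], [-0.3, -0.6], [-0.6, -0.5], [-1.5, -0.1]]
 crane frame [0.2441 0.0144] angle 0.0579 r 0.2491
cradle [0.6397 0.0821 1.2004] 7.336339311256154 [[-0.5, -4.4], [1.2, 0.6], [-0.7, -0.5], [-1.8, 0.2], [0.8, 0.3], [-1.0, -1.5]]
 crane frame [0.2411 0.0122] angle 0.0496 r 0.246
gmid [ 0.584  -0.3231  0.2731]
```

```bash
sed -i 's/(S,s(192,303)),//; s/(S,s(330,262)),//; s/(S,s(258,473)),//' fit.py; cat >> fit.py <<'E'
hx,hy=.07,.075
k=least_squares(lambda p:np.concatenate([near(a,uv,W(p,sq(hx,hy,.012))) for a,uv in kobs]),[.64,.085,1.17],loss="soft_l1").x
print(k)
np.save("fit.npy",np.r_[c,k])
out=[]
for cam,(x0,y0) in((S,(165,90)),(T,(250,110))):
    if cam is S: x0,y0,w=175,95,150
    else: x0,y0,w=245,140,175
    f=400/w; im=cv2.resize(cam["image"][y0:y0+int(600/f),x0:x0+w],(400,600 if y0+600/f<420 else 600),interpolation=cv2.INTER_CUBIC)
    pl=lambda P,col,cl=True:cv2.polylines(im,[np.int32((proj(cam,P)-[x0,y0]+.5)*f*16-8)],cl,col,1,cv2.LINE_AA,4)
    pl(W(c[:3],sq(.075,.075,.014)),(0,255,255)); pl(W(k,sq(hx,hy,.012)),(0,255,0))
    d=dirn(.55);n=np.cross(AX,d)
    for e in(-1,1): pl(W(c[:3],np.array([PIV+e*.018*n+.018*AX,PIV+.26*d+e*.018*n+.018*AX])),(255,0,255),False)
    cr=PIV+.25*d-.106*AX
    pl(W(c[:3],np.array([cr+a*.075*d+b*.082*n for a,b in((1,1),(1,-1),(-1,-1),(-1,1))])),(255,255,0))
    pl(np.array([gmid(c,.55+c[3],.061),gmid(c,.55+c[3],.139)]),(0,0,255),False)
    out.append(im)
cv2.imwrite("pics/ov.png",np.hstack(out))
E
python3 fit.py
```

```text
crane x y yaw tiller [ 0.565  -0.1484  1.2166 -0.0342]
[[-0.9, 0.0], [0.4, 0.8], [-0.5, -0.8], [0.4, 0.5], [-0.3, 2.1], [-0.5, -0.3], [-0.7, -1.2], [-0.0, -0.0], [-0.7, 0.6]]
cradle [0.6384 0.0848 1.1711] 2.3598060783619883 [[-0.9, -0.6], [0.9, -1.3], [0.0, -0.5], [-0.3, -0.3], [-1.3, -0.1]]
 crane frame [0.2442 0.0121] angle 0.0485 r 0.249
cradle [0.6395 0.0807 1.1949] 3.4668838348432542 [[0.8, 0.1], [-1.1, -0.8], [-1.3, 0.2], [1.3, 0.5], [-0.7, -1.6]]
 crane frame [0.2408 0.0096] angle 0.0389 r 0.2455
gmid [ 0.584  -0.3247  0.273 ]
[0.63835757 0.08477315 1.17111637]
```

View pics/ov.png

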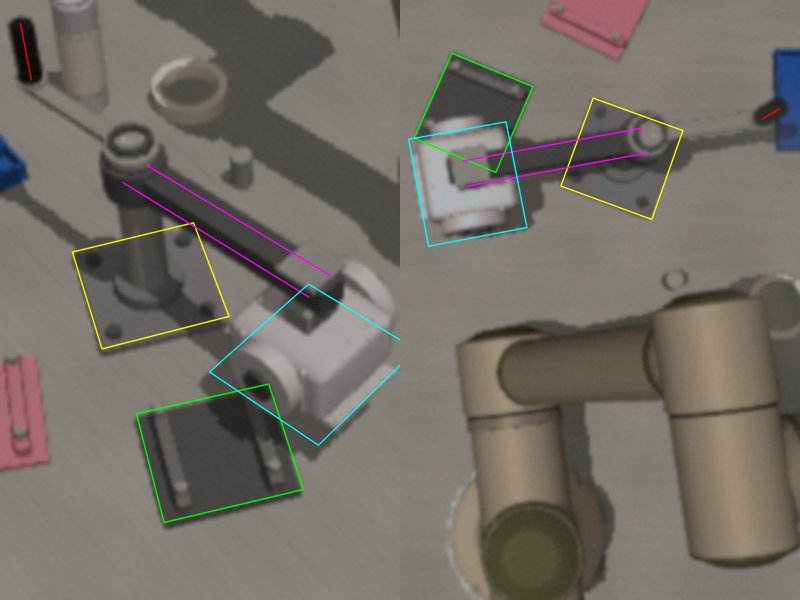

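The overlay matches the plate, cradle and grip (scene grip at 25,50). The beam lies higher than drawn and the yaw is slightly off, so I refine with an edge-contrast fit.

```bash
cat > ref.py <<'E'
from h import *
from scipy.optimize import minimize
from scipy.ndimage import map_coordinates
S=env.snapshot("scene");T=env.snapshot("top")
f0=np.load("fit.npy")
G={id(c):cv2.GaussianBlur(cv2.cvtColor(c["image"],cv2.COLOR_BGR2GRAY).astype(float),(0,0),.6) for c in(S,T)}
def box(hx,hy,z0,z1): return np.array([[a*hx,b*hy,z] for z in(z0,z1) for a in(-1,1) for b in(-1,1)])
def con(cam,P,lo,hi,skip=None):
    h=cv2.convexHull(np.float32(proj(cam,P)))[:,0]; m=h.mean(0); tot=[];
    for a,b in zip(h,np.roll(h,-1,0)):
        L=np.linalg.norm(b-a)
        if L<5: continue
        n=np.array([b[1]-a[1],a[0]-b[0]])/L
        if n@(a-m)<0:n=-n
        q=a+(b-a)*np.linspace(.06,.94,int(L*2))[:,None]
        v=lambda d:map_coordinates(G[id(cam)],[(q+d*n)[:,1],(q+d*n)[:,0]],order=1)
        tot.append(np.clip(v(1.)-v(-1.),lo,hi))
    return np.concatenate(tot).sum()
def opt(fun,x0,step):
    best=None
    for sd in range(6):
        r=np.random.RandomState(sd); st=np.array(x0)+r.randn(len(x0))*step*.5
        sim=np.vstack([st]+[st+step*e for e in np.eye(len(x0))])
        o=minimize(fun,st,method="Nelder-Mead",options=dict(initial_simplex=sim,maxiter=600,xatol=1e-5,fatol=.1))
        if best is None or o.fun<best.fun: best=o
        print("  ",o.x.round(4),round(o.fun,1))
    return best.x
print("cradle")
for hx,hy in((.07,.075),(.075,.07)):
    k=opt(lambda p:-sum(con(c,W(p,box(hx,hy,0,.012)),0,30) for c in(S,T)),f0[4:7],np.array([.004,.004,.03])); print(hx,k.round(4))
    if hx==.07:K=k
def beam(c,hb,a=.55):
    d=dirn(a);n=np.cross(AX,d)
    return W(c,np.array([PIV+r*d+b*.018*n+(hb+e*.018)*AX for r in(.04,.20) for b in(-1,1) for e in(-1,1)]))
def grp(c,a):
    th=np.linspace(0,6.28,16); n=[.014*(np.cos(x)*E1+np.sin(x)*E2) for x in th]
    return np.array([W(c,PIV-.16*dirn(a)+h*AX+q)[0] for h in(.064,.139) for q in n])
fc=lambda p:-sum(con(c,W(p[:3],box(.075,.075,0,.014)),0,25)+con(c,beam(p[:3],p[4]),0,40)+con(c,grp(p[:3],.55+p[3]),0,40) for c in(S,T))
print("crane")
c=opt(fc,[.565,-.148,1.195,-.01,.02],np.array([.004,.004,.02,.02,.01]))
print(c.round(4)); np.save("ref.npy",np.r_[c,K])
d=K[:2]-c[:2]; l=np.array([[np.cos(c[2]),np.sin(c[2])],[-np.sin(c[2]),np.cos(c[2])]])@d
print("target",np.arctan2(l[1],l[0]+.0046).round(4),"r",np.hypot(l[0]+.0046,l[1]).round(4),"gmid",gmid(c,.55+c[3],.113))
E
python3 ref.py
```

```text
cradle
   [0.6421 0.0858 1.1739] -16539.5
   [0.6421 0.0858 1.1738] -16539.5
   [0.6421 0.0858 1.1741] -16539.5
   [0.6421 0.0857 1.1737] -16539.5
   [0.6421 0.0858 1.1739] -16539.5
   [0.6421 0.0857 1.1738] -16539.5
0.07 [0.6421 0.0858 1.1739]
   [0.6434 0.0817 1.1938] -12484.5
   [0.6434 0.0817 1.1938] -12484.4
   [0.6434 0.0818 1.1938] -12484.5
   [0.6434 0.0817 1.1938] -12484.5
   [0.6434 0.0817 1.1938] -12484.5
   [0.6434 0.0817 1.1938] -12484.5
0.075 [0.6434 0.0817 1.1938]
crane
   [ 0.5669 -0.1463  1.2024 -0.015   0.0239] -26749.8
   [ 0.5671 -0.146   1.2061 -0.0246  0.0238] -26918.1
   [ 0.5669 -0.1466  1.2024 -0.0048  0.024 ] -26747.2
   [ 0.5669 -0.1463  1.2024 -0.0153  0.0239] -26749.7
   [ 0.5669 -0.1463  1.2024 -0.0152  0.0239] -26749.7
   [ 0.5669 -0.1466  1.2029 -0.0075  0.0237] -26757.4
[ 0.5671 -0.146   1.2061 -0.0246  0.0238]
target 0.0507 r 0.2482 gmid [ 0.58573311 -0.32219513  0.27306708]
```

```bash
cat >> h.py <<'E'
from scipy.spatial.transform import Rotation as Ro
C=np.array([.5669,-.1463,1.2015]); K=np.array([.6421,.0858])
def toolR(th):
    Rz=Ro.from_euler("z",C[2]).as_matrix(); d=dirn(th); n=np.cross(AX,d)
    return Ro.from_matrix(Rz@np.c_[d,-n,-AX])
def now():
    o=env.observe(); q=o["tool_rot"]; return o,np.array(o["ee_pos"]),Ro.from_quat([q[1],q[2],q[3],q[0]])
def delta(p,R,th):
    o,p0,R0=now(); return R0.inv().apply(p-p0)/.15, (R0.inv()*R).as_rotvec()/np.pi
def tcp(th,up=0,h=.116): return gmid(C,th,h+up)
E
python3 - <<'E'
from h import *
th=.55-.015
dp,tu=delta(tcp(th,.11),toolR(th),th)
print("dp/15",(dp/15).round(4),"total",dp.round(3),"turn",tu.round(4),"/12",(tu/12).round(4), tcp(th), tcp(th,.11))
E
```

```text
dp/15 [ 0.1943 -0.0187 -0.0556] total [ 2.914 -0.281 -0.834] turn [ 0.0038  0.0238 -0.4425] /12 [ 0.0003  0.002  -0.0369] [ 0.58615654 -0.32254224  0.27611412] [ 0.58338509 -0.3297026   0.38585012]
```

Emit:
{"op": "move_arm", "data": {"motion": [{"dp": [0.1943, -0.0187, -0.0556], "turn": [0, 0, 0], "hand": -1}, {"dp": [0.1943, -0.0187, -0.0556], "turn": [0, 0, 0], "hand": -1}, {"dp": [0.1943, -0.0187, -0.0556], "turn": [0, 0, 0], "hand": -1}, {"dp": [0.1943, -0.0187, -0.0556], "turn": [0, 0, 0], "hand": -1}, {"dp": [0.1943, -0.0187, -0.0556], "turn": [0, 0, 0], "hand": -1}, {"dp": [0.1943, -0.0187, -0.0556], "turn": [0, 0, 0], "hand": -1}, {"dp": [0.1943, -0.0187, -0.0556], "turn": [0, 0, 0], "hand": -1}, {"dp": [0.1943, -0.0187, -0.0556], "turn": [0, 0, 0], "hand": -1}, {"dp": [0.1943, -0.0187, -0.0556], "turn": [0, 0, 0], "hand": -1}, {"dp": [0.1943, -0.0187, -0.0556], "turn": [0, 0, 0], "hand": -1}, {"dp": [0.1943, -0.0187, -0.0556], "turn": [0, 0, 0], "hand": -1}, {"dp": [0.1943, -0.0187, -0.0556], "turn": [0, 0, 0], "hand": -1}, {"dp": [0.1943, -0.0187, -0.0556], "turn": [0, 0, 0], "hand": -1}, {"dp": [0.1943, -0.0187, -0.0556], "turn": [0, 0, 0], "hand": -1}, {"dp": [0.1943, -0.0187, -0.0556], "turn": [0, 0, 0], "hand": -1}]}}

```text
time: 3.4
ee_pos: [0.5844, -0.3289, 0.3862]
tool_rot: [-0.0, 0.985, 0.172, -0.0]
ft_force: [-0.4, -0.3, 0.2]
width: 0.0885
grip_force: 0.0
```

Emit:
{"op": "move_arm", "data": {"motion": [{"dp": [0, 0, 0], "turn": [0.0003, 0.002, -0.0369], "hand": -1}, {"dp": [0, 0, 0], "turn": [0.0003, 0.002, -0.0369], "hand": -1}, {"dp": [0, 0, 0], "turn": [0.0003, 0.002, -0.0369], "hand": -1}, {"dp": [0, 0, 0], "turn": [0.0003, 0.002, -0.0369], "hand": -1}, {"dp": [0, 0, 0], "turn": [0.0003, 0.002, -0.0369], "hand": -1}, {"dp": [0, 0, 0], "turn": [0.0003, 0.002, -0.0369], "hand": -1}, {"dp": [0, 0, 0], "turn": [0.0003, 0.002, -0.0369], "hand": -1}, {"dp": [0, 0, 0], "turn": [0.0003, 0.002, -0.0369], "hand": -1}, {"dp": [0, 0, 0], "turn": [0.0003, 0.002, -0.0369], "hand": -1}, {"dp": [0, 0, 0], "turn": [0.0003, 0.002, -0.0369], "hand": -1}, {"dp": [0, 0, 0], "turn": [0.0003, 0.002, -0.0369], "hand": -1}, {"dp": [0, 0, 0], "turn": [0.0003, 0.002, -0.0369], "hand": -1}, {"dp": [0, 0, 0], "turn": [0, 0, 0], "hand": -1}, {"dp": [0, 0, 0], "turn": [0, 0, 0], "hand": -1}]}}

```text
time: 4.8
ee_pos: [0.5835, -0.3297, 0.3858]
tool_rot: [-0.011, 0.647, 0.762, 0.033]
ft_force: [0.4, -0.4, 0.4]
width: 0.0881
grip_force: 0.0
```

```bash
python3 - <<'E'
from h import *
th=.535
s=env.snapshot("wrist"); im=s["image"].copy()
for h in(.061,.113,.139):
    u=proj(s,gmid(C,th,h))[0]; print(h,u.round(1)); cv2.circle(im,tuple(int(x) for x in u),3,(0,0,255),1)
cv2.imwrite("pics/w1.png",im)
dp,tu=delta(tcp(th),toolR(th),th); print(dp.round(4),tu.round(4))
E
```

```text
0.061 [275.  190.1]
0.113 [275. 206.]
0.139 [275.  216.7]
[-3.000e-04 -1.200e-03  7.329e-01] [ 0.0002  0.     -0.0005]
```

View pics/w1.png

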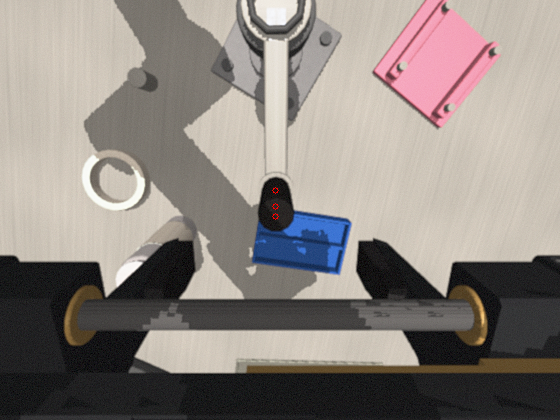

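The wrist view shows the grip's top at (275,216), on the predicted dots and centred between the fingers. The tiller bar runs straight up at column 275. I descend and close.

Emit:
{"op": "move_arm", "data": {"motion": [{"dp": [0, -0.0001, 0.1047], "turn": [0, 0, 0], "hand": -1}, {"dp": [0, -0.0001, 0.1047], "turn": [0, 0, 0], "hand": -1}, {"dp": [0, -0.0001, 0.1047], "turn": [0, 0, 0], "hand": -1}, {"dp": [0, -0.0001, 0.1047], "turn": [0, 0, 0], "hand": -1}, {"dp": [0, -0.0001, 0.1047], "turn": [0, 0, 0], "hand": -1}, {"dp": [0, -0.0001, 0.1047], "turn": [0, 0, 0], "hand": -1}, {"dp": [0, -0.0001, 0.1047], "turn": [0, 0, 0], "hand": -1}, {"dp": [0, 0, 0], "turn": [0, 0, 0], "hand": 1}, {"dp": [0, 0, 0], "turn": [0, 0, 0], "hand": 1}, {"dp": [0, 0, 0], "turn": [0, 0, 0], "hand": 1}, {"dp": [0, 0, 0], "turn": [0, 0, 0], "hand": 1}, {"dp": [0, 0, 0], "turn": [0, 0, 0], "hand": 1}, {"dp": [0, 0, 0], "turn": [0, 0, 0], "hand": 1}]}}

```text
time: 6.15
ee_pos: [0.5862, -0.3226, 0.2765]
tool_rot: [-0.011, 0.645, 0.763, 0.033]
ft_force: [-0.4, -0.7, 0.2]
width: 0.0421
grip_force: 0.0
```

Emit:
{"op": "move_arm", "data": {"motion": [{"dp": [0, 0, 0], "turn": [0, 0, 0], "hand": 1}, {"dp": [0, 0, 0], "turn": [0, 0, 0], "hand": 1}, {"dp": [0, 0, 0], "turn": [0, 0, 0], "hand": 1}, {"dp": [0, 0, 0], "turn": [0, 0, 0], "hand": 1}]}}

```text
time: 6.55
ee_pos: [0.5862, -0.3226, 0.2762]
tool_rot: [-0.011, 0.645, 0.763, 0.033]
ft_force: [0.5, 0.3, 0.5]
width: 0.0272
grip_force: 30.0
```

```bash
cat > ctl.py <<'E'
import sys,os,pickle
from h import *
from scipy.ndimage import map_coordinates
PHI=.055
# ---- tracker: 1-D correlation of the initial view turned about the column
def pts(dphi):
    out=[]
    for r0,r1,l,h in((.07,.19,.024,.042),(.185,.325,.078,-.015)):
        r,y=np.meshgrid(np.arange(r0,r1,.003),np.arange(-l,l+.001,.003))
        a=.55+dphi; d=dirn(a);n=np.cross(AX,d)
        out.append(W(C,PIV+h*AX+r.ravel()[:,None]*d+y.ravel()[:,None]*n))
    return np.vstack(out)
def samp(s,dphi):
    uv=proj(s,pts(dphi)); g=cv2.GaussianBlur(s["image"],(0,0),.8).astype(float)
    v=np.concatenate([map_coordinates(g[:,:,k],[uv[:,1],uv[:,0]],order=1) for k in range(3)]); v-=v.mean(); return v/np.linalg.norm(v)
def track(s,ref,guess,w):
    c=np.arange(max(-1.15,guess-w),min(.05,guess+w)+1e-9,.006); q=np.array([samp(s,x)@ref for x in c]); i=int(np.clip(q.argmax(),1,len(c)-2))
    den=q[i-1]-2*q[i]+q[i+1]; return .55+c[i]+.003*(q[i-1]-q[i+1])/den, q[i]
# ---- model
def f(x,th,thd):
    p,w,m,b=x; tw=th-p
    a=(.61*m*np.sin(p)+.37*tw+.03*(thd-w)-.015*w-.003*np.tanh(w/.01)+b)/(.22*m); return a
def step(x,th0,th1,T):
    x=np.array(x,float); n=max(1,int(round(T/.005))); dt=T/n
    for k in range(n):
        th=th0+(th1-th0)*(k+.5)/n; a=f(x,th,(th1-th0)/T); x[1]+=a*dt; x[0]+=x[1]*dt
        if x[0]>=.55: x[0]=.55; x[1]=min(x[1],0)
        if x[0]<=-.55: x[0]=-.55; x[1]=max(x[1],0)
    return x
def ekf_pred(x,P,th0,th1,T):
    x1=step(x,th0,th1,T); e=np.array([1e-3,1e-3,1e-2,1e-3])
    F=np.array([(step(x+e[i]*np.eye(4)[i]*(-1 if i==0 else 1),th0,th1,T)-x1)/(e[i]*(-1 if i==0 else 1)) for i in range(4)]).T
    return x1,F@P@F.T+np.diag([1e-7,4e-5,1e-7,2e-7])*T*2
def upd(x,P,z,s):
    H=np.array([[1.,0,0,0]]); Kk=P@H.T/(P[0,0]+s*s); return x+Kk[:,0]*(z-x[0]),(np.eye(4)-Kk@H)@P
def plan(x,th,t,tend,N,lim=.06,Tmin=1.7):
    rows=[];x=x.copy()
    for k in range(N):
        T=max(Tmin,tend-t-.1*k); xp=step(x,th,th,.05)
        a=np.clip(6*(PHI-xp[0])/T**2-4*xp[1]/T,-.25,.25)
        p,w,m,b=xp; tw=(.22*m*a-.61*m*np.sin(p)+.018*w-b)/.37
        d=round(float(np.clip(p+tw-th,-lim,lim)),3); x=step(x,th,th+d,.1); th+=d; rows.append(d)
    return rows,x
def main(N,Tset=None,lim=.06,Tmin=1.7):
    S=env.snapshot("scene");T=env.snapshot("top"); o,p0,R0=now(); t=o["time"]
    if not os.path.exists("st.pkl"):
        st=dict(ref=[samp(S,0),samp(T,0)],x=np.array([.55,0,1.,0]),P=np.diag([1e-6,1e-8,.006,4e-5]),th=.535,t=t,pend=[],tend=t+8,log=[])
        ph=[.55,.55];q=[1,1]; x,P=st["x"],st["P"]
    else:
        st=pickle.load(open("st.pkl","rb")); x,P,th=st["x"],st["P"],st["th"]
        for d in st["pend"]: x,P=ekf_pred(x,P,th,th+d,.1); th+=d
        st["th"]=th
        pr=x.copy(); g=x[0]-.55
        rs=[track(s,r,g,.2) for s,r in((S,st["ref"][0]),(T,st["ref"][1]))]; ph=[a[0] for a in rs]; q=[a[1] for a in rs]
        if abs(t-.1-(st["t"]+.1*len(st["pend"])))>.03: print("TIME",t,st["t"])
        x,P=upd(x,P,ph[0],.006); x,P=ekf_pred(x,P,th,th,.05); x,P=upd(x,P,ph[1],.006); x,P=ekf_pred(x,P,th,th,.05)
        x[2]=np.clip(x[2],.86,1.2); print("pred",pr[:2].round(3))
    if Tset: st["tend"]=t+Tset
    th=st["th"]; G=tcp(th); er=R0.inv().apply(p0-G)*1e3
    print("t",round(t,2),"phi S,T",np.round(ph,4),"q",np.round(q,2),"x",x.round(4),"sd",np.sqrt(np.diag(P)).round(3),"th",round(th,3),"posErr mm",er.round(1),"rot",((R0.inv()*toolR(th)).magnitude()).round(3),"w",round(o["width"],4),round(o["grip_force"],1),"F",np.round(o["ft_force"],1))
    rows,xe=plan(x,th,t,st["tend"],N,lim,Tmin); print("end",xe[:2].round(3))
    print("["+", ".join('{"dp": [%g, %g, 0], "turn": [0, 0, %g], "hand": 1}'%(round(.08*d*d/.15,4),round(.16*np.sin(d)/.15,4),round(-d/np.pi,4)) for d in rows)+"]")
    st.update(x=x,P=P,t=t,pend=rows); st["log"].append((t,ph,th,x)); pickle.dump(st,open("st.pkl","wb"))
if __name__=="__main__": main(int(sys.argv[1]),*[float(a) if a!="-" else None for a in sys.argv[2:]])
E
sed -i 's/^import/import/' ctl.py
python3 - <<'E'
# offline check: closed loop on the model with wrong mass and noise
import numpy as np, ctl
for m in(.88,1.18):
    rs=np.random.RandomState(1);X=np.array([.55,0,m,.0]);x=np.array([.55,0,1.,0]);P=np.diag([1e-6,1e-8,.006,4e-5]);th=.535;t=0;tend=8;o=[];thb=.01
    while t<20:
        rows,_=ctl.plan(x,th,t,tend,5)
        for d in rows: X=ctl.step(X,th+thb,th+d+thb,.1); x,P=ctl.ekf_pred(x,P,th,th+d,.1); th+=d
        for _ in range(2):
            x,P=ctl.upd(x,P,X[0]+rs.randn()*.004,.006); x,P=ctl.ekf_pred(x,P,th,th,.05); X=ctl.step(X,th+thb,th+thb,.05)
        x[2]=np.clip(x[2],.86,1.2); t+=.6; o.append((round(X[0],3),round(X[1],3)))
    print(m,o,x.round(3))
E
python3 ctl.py 14 8
```

```text
0.88 [(np.float64(0.55), np.float64(0.0)), (np.float64(0.55), np.float64(0.0)), (np.float64(0.537), np.float64(-0.077)), (np.float64(0.48), np.float64(-0.114)), (np.float64(0.426), np.float64(-0.065)), (np.float64(0.394), np.float64(-0.043)), (np.float64(0.368), np.float64(-0.04)), (np.float64(0.339), np.float64(-0.056)), (np.float64(0.297), np.float64(-0.082)), (np.float64(0.241), np.float64(-0.101)), (np.float64(0.174), np.float64(-0.119)), (np.float64(0.112), np.float64(-0.088)), (np.float64(0.07), np.float64(-0.058)), (np.float64(0.05), np.float64(-0.019)), (np.float64(0.047), np.float64(0.003)), (np.float64(0.048), np.float64(0.001)), (np.float64(0.05), np.float64(0.003)), (np.float64(0.053), np.float64(0.005)), (np.float64(0.054), np.float64(0.002)), (np.float64(0.055), np.float64(0.001)), (np.float64(0.053), np.float64(-0.005)), (np.float64(0.052), np.float64(0.0)), (np.float64(0.052), np.float64(-0.001)), (np.float64(0.052), np.float64(0.001)), (np.float64(0.051), np.float64(-0.004)), (np.float64(0.05), np.float64(-0.001)), (np.float64(0.05), np.float64(0.001)), (np.float64(0
[... 1840 characters left out ...]
.argv[2:]])
                             ~~~~^^^^^^^^^^^^^^^^^^^^^^^^^^^^^^^^^^^^^^^^^^^^^^^^^^^^^^^^^^^^^^^^^^^^^^^^
  File "ctl.py", line 60, in main
    print("t",round(t,2),"phi S,T",np.round(ph,4),"q",np.round(q,2),"x",x.round(4),"sd",np.sqrt(np.diag(P)).round(3),"th",round(th,3),"posErr mm",er.round(1),"rot",((R0.inv()*toolR(th)).magnitude()).round(3),"w",round(o["width"],4),round(o["grip_force"],1),"F",np.round(o["ft_force"],1))
                                                                                                                                                                    ^^^^^^^^^^^^^^^^^^^^^^^^^^^^^^^^^^^^^^^^
AttributeError: 'float' object has no attribute 'round'
```

```bash
sed -i 's/((R0.inv()\*toolR(th)).magnitude()).round(3)/round(float((R0.inv()*toolR(th)).magnitude()),3)/' ctl.py; python3 ctl.py 14 8
```

```text
t 6.75 phi S,T [0.55 0.55] q [1 1] x [0.55 0.   1.   0.  ] sd [0.001 0.    0.077 0.006] th 0.535 posErr mm [ 0.   0.1 -0.1] rot 0.001 w 0.0275 30.0 F [-0.2 -0.1  0.1]
end [ 0.55  -0.002]
[{"dp": [0.0019, -0.064, 0], "turn": [0, 0, 0.0191], "hand": 1}, {"dp": [0.0019, -0.064, 0], "turn": [0, 0, 0.0191], "hand": 1}, {"dp": [0.0019, -0.064, 0], "turn": [0, 0, 0.0191], "hand": 1}, {"dp": [0.0019, -0.064, 0], "turn": [0, 0, 0.0191], "hand": 1}, {"dp": [0.0019, -0.064, 0], "turn": [0, 0, 0.0191], "hand": 1}, {"dp": [0.0019, -0.064, 0], "turn": [0, 0, 0.0191], "hand": 1}, {"dp": [0.0019, -0.064, 0], "turn": [0, 0, 0.0191], "hand": 1}, {"dp": [0.0019, -0.064, 0], "turn": [0, 0, 0.0191], "hand": 1}, {"dp": [0.0019, -0.064, 0], "turn": [0, 0, 0.0191], "hand": 1}, {"dp": [0.0019, -0.064, 0], "turn": [0, 0, 0.0191], "hand": 1}, {"dp": [0.0019, -0.064, 0], "turn": [0, 0, 0.0191], "hand": 1}, {"dp": [0.0019, -0.064, 0], "turn": [0, 0, 0.0191], "hand": 1}, {"dp": [0.0019, -0.064, 0], "turn": [0, 0, 0.0191], "hand": 1}, {"dp": [0.0019, -0.064, 0], "turn": [0, 0, 0.0191], "hand": 1}]
```

Emit:
{"op": "move_arm", "data": {"motion": [{"dp": [0.0019, -0.064, 0], "turn": [0, 0, 0.0191], "hand": 1}, {"dp": [0.0019, -0.064, 0], "turn": [0, 0, 0.0191], "hand": 1}, {"dp": [0.0019, -0.064, 0], "turn": [0, 0, 0.0191], "hand": 1}, {"dp": [0.0019, -0.064, 0], "turn": [0, 0, 0.0191], "hand": 1}, {"dp": [0.0019, -0.064, 0], "turn": [0, 0, 0.0191], "hand": 1}, {"dp": [0.0019, -0.064, 0], "turn": [0, 0, 0.0191], "hand": 1}, {"dp": [0.0019, -0.064, 0], "turn": [0, 0, 0.0191], "hand": 1}, {"dp": [0.0019, -0.064, 0], "turn": [0, 0, 0.0191], "hand": 1}, {"dp": [0.0019, -0.064, 0], "turn": [0, 0, 0.0191], "hand": 1}, {"dp": [0.0019, -0.064, 0], "turn": [0, 0, 0.0191], "hand": 1}, {"dp": [0.0019, -0.064, 0], "turn": [0, 0, 0.0191], "hand": 1}, {"dp": [0.0019, -0.064, 0], "turn": [0, 0, 0.0191], "hand": 1}, {"dp": [0.0019, -0.064, 0], "turn": [0, 0, 0.0191], "hand": 1}, {"dp": [0.0019, -0.064, 0], "turn": [0, 0, 0.0191], "hand": 1}]}}

```text
time: 8.15
ee_pos: [0.4599, -0.2892, 0.2752]
tool_rot: [-0.024, 0.901, 0.433, 0.026]
ft_force: [3.2, 2.1, -0.3]
width: 0.0274
grip_force: 30.0
```

```bash
python3 ctl.py 3 7
```

```text
pred [ 0.55  -0.002]
t 8.25 phi S,T [0.5499 0.552 ] q [0.99 0.98] x [ 5.4980e-01 -3.0000e-04  1.0032e+00  1.0000e-04] sd [0.002 0.017 0.077 0.006] th -0.305 posErr mm [ 0.4 -0.6 -0.1] rot 0.002 w 0.0273 30.0 F [ 3.2  2.7 -1.2]
end [ 0.547 -0.017]
[{"dp": [0.0011, -0.049, 0], "turn": [0, 0, 0.0146], "hand": 1}, {"dp": [0, 0.0032, 0], "turn": [0, 0, -0.001], "hand": 1}, {"dp": [0, 0.0011, 0], "turn": [0, 0, -0.0003], "hand": 1}]
```

Emit:
{"op": "move_arm", "data": {"motion": [{"dp": [0.0011, -0.049, 0], "turn": [0, 0, 0.0146], "hand": 1}, {"dp": [0, 0.0032, 0], "turn": [0, 0, -0.001], "hand": 1}, {"dp": [0, 0.0011, 0], "turn": [0, 0, -0.0003], "hand": 1}]}}

```text
time: 8.55
ee_pos: [0.4553, -0.2855, 0.2753]
tool_rot: [-0.024, 0.909, 0.416, 0.026]
ft_force: [4.6, 4.0, 0.3]
width: 0.0273
grip_force: 30.0
```

```bash
python3 ctl.py 4 7
```

```text
pred [ 0.547 -0.017]
t 8.65 phi S,T [0.5485 0.5505] q [0.99 0.98] x [ 5.4880e-01 -7.7000e-03  1.0203e+00  4.0000e-04] sd [0.005 0.018 0.033 0.006] th -0.347 posErr mm [ 0.3  0.6 -0. ] rot 0.005 w 0.0276 30.0 F [3.8 3.8 0.5]
end [ 0.542 -0.024]
[{"dp": [0.0002, -0.0181, 0], "turn": [0, 0, 0.0054], "hand": 1}, {"dp": [0, 0.0021, 0], "turn": [0, 0, -0.0006], "hand": 1}, {"dp": [0, 0.0011, 0], "turn": [0, 0, -0.0003], "hand": 1}, {"dp": [0, 0.0011, 0], "turn": [0, 0, -0.0003], "hand": 1}]
```

Emit:
{"op": "move_arm", "data": {"motion": [{"dp": [0.0002, -0.0181, 0], "turn": [0, 0, 0.0054], "hand": 1}, {"dp": [0, 0.0021, 0], "turn": [0, 0, -0.0006], "hand": 1}, {"dp": [0, 0.0011, 0], "turn": [0, 0, -0.0003], "hand": 1}, {"dp": [0, 0.0011, 0], "turn": [0, 0, -0.0003], "hand": 1}]}}

```text
time: 9.05
ee_pos: [0.4539, -0.2842, 0.2753]
tool_rot: [-0.024, 0.911, 0.41, 0.026]
ft_force: [4.1, 3.3, 0.7]
width: 0.0269
grip_force: 30.0
```

```bash
python3 ctl.py 4 7
```

```text
pred [ 0.542 -0.024]
t 9.15 phi S,T [0.542 0.544] q [0.99 0.98] x [ 5.4120e-01 -2.4300e-02  1.0227e+00  5.0000e-04] sd [0.005 0.011 0.021 0.006] th -0.36 posErr mm [ 0.3  0.7 -0. ] rot 0.004 w 0.0278 30.0 F [4.5 3.5 1.2]
end [ 0.529 -0.035]
[{"dp": [0, 0.0032, 0], "turn": [0, 0, -0.001], "hand": 1}, {"dp": [0, 0.0021, 0], "turn": [0, 0, -0.0006], "hand": 1}, {"dp": [0, 0.0011, 0], "turn": [0, 0, -0.0003], "hand": 1}, {"dp": [0, 0.0021, 0], "turn": [0, 0, -0.0006], "hand": 1}]
```

Emit:
{"op": "move_arm", "data": {"motion": [{"dp": [0, 0.0032, 0], "turn": [0, 0, -0.001], "hand": 1}, {"dp": [0, 0.0021, 0], "turn": [0, 0, -0.0006], "hand": 1}, {"dp": [0, 0.0011, 0], "turn": [0, 0, -0.0003], "hand": 1}, {"dp": [0, 0.0021, 0], "turn": [0, 0, -0.0006], "hand": 1}]}}

```text
time: 9.55
ee_pos: [0.4548, -0.285, 0.2753]
tool_rot: [-0.024, 0.91, 0.414, 0.026]
ft_force: [3.5, 3.8, 2.1]
width: 0.0271
grip_force: 30.0
```

```bash
python3 ctl.py 5
```

```text
pred [ 0.529 -0.035]
t 9.65 phi S,T [0.5283 0.53  ] q [0.98 0.97] x [ 5.2650e-01 -3.6400e-02  1.0232e+00  5.0000e-04] sd [0.004 0.009 0.02  0.006] th -0.352 posErr mm [ 0.3  0.7 -0. ] rot 0.004 w 0.0272 30.0 F [4.  3.5 0.7]
end [ 0.505 -0.048]
[{"dp": [0, 0.0021, 0], "turn": [0, 0, -0.0006], "hand": 1}, {"dp": [0, 0.0021, 0], "turn": [0, 0, -0.0006], "hand": 1}, {"dp": [0, 0.0021, 0], "turn": [0, 0, -0.0006], "hand": 1}, {"dp": [0, 0.0021, 0], "turn": [0, 0, -0.0006], "hand": 1}, {"dp": [0, 0.0021, 0], "turn": [0, 0, -0.0006], "hand": 1}]
```

Model and measurement agree well.

Emit:
{"op": "move_arm", "data": {"motion": [{"dp": [0, 0.0021, 0], "turn": [0, 0, -0.0006], "hand": 1}, {"dp": [0, 0.0021, 0], "turn": [0, 0, -0.0006], "hand": 1}, {"dp": [0, 0.0021, 0], "turn": [0, 0, -0.0006], "hand": 1}, {"dp": [0, 0.0021, 0], "turn": [0, 0, -0.0006], "hand": 1}, {"dp": [0, 0.0021, 0], "turn": [0, 0, -0.0006], "hand": 1}]}}

```text
time: 10.15
ee_pos: [0.456, -0.286, 0.2752]
tool_rot: [-0.024, 0.908, 0.418, 0.026]
ft_force: [4.5, 3.9, 1.0]
width: 0.0276
grip_force: 30.0
```

```bash
python3 ctl.py 6
```

```text
pred [ 0.505 -0.048]
t 10.25 phi S,T [0.504  0.5058] q [0.98 0.97] x [ 5.0120e-01 -4.9600e-02  1.0234e+00  5.0000e-04] sd [0.004 0.009 0.02  0.006] th -0.342 posErr mm [ 0.3  0.6 -0. ] rot 0.004 w 0.0271 30.0 F [3.5 3.8 1.1]
end [ 0.468 -0.062]
[{"dp": [0, 0.0043, 0], "turn": [0, 0, -0.0013], "hand": 1}, {"dp": [0, 0.0032, 0], "turn": [0, 0, -0.001], "hand": 1}, {"dp": [0, 0.0021, 0], "turn": [0, 0, -0.0006], "hand": 1}, {"dp": [0, 0.0032, 0], "turn": [0, 0, -0.001], "hand": 1}, {"dp": [0, 0.0032, 0], "turn": [0, 0, -0.001], "hand": 1}, {"dp": [0, 0.0032, 0], "turn": [0, 0, -0.001], "hand": 1}]
```

Emit:
{"op": "move_arm", "data": {"motion": [{"dp": [0, 0.0043, 0], "turn": [0, 0, -0.0013], "hand": 1}, {"dp": [0, 0.0032, 0], "turn": [0, 0, -0.001], "hand": 1}, {"dp": [0, 0.0021, 0], "turn": [0, 0, -0.0006], "hand": 1}, {"dp": [0, 0.0032, 0], "turn": [0, 0, -0.001], "hand": 1}, {"dp": [0, 0.0032, 0], "turn": [0, 0, -0.001], "hand": 1}, {"dp": [0, 0.0032, 0], "turn": [0, 0, -0.001], "hand": 1}]}}

```text
time: 10.85
ee_pos: [0.4582, -0.2879, 0.2751]
tool_rot: [-0.024, 0.904, 0.426, 0.026]
ft_force: [3.9, 4.4, 1.7]
width: 0.0276
grip_force: 30.0
```

```bash
python3 ctl.py 6
```

```text
pred [ 0.468 -0.062]
t 10.95 phi S,T [0.466  0.4686] q [0.97 0.97] x [ 4.6260e-01 -6.2500e-02  1.0234e+00  7.0000e-04] sd [0.004 0.009 0.02  0.006] th -0.324 posErr mm [ 0.3  0.6 -0. ] rot 0.004 w 0.0269 30.0 F [3.9 4.3 1.9]
end [ 0.422 -0.072]
[{"dp": [0, 0.0064, 0], "turn": [0, 0, -0.0019], "hand": 1}, {"dp": [0, 0.0032, 0], "turn": [0, 0, -0.001], "hand": 1}, {"dp": [0, 0.0032, 0], "turn": [0, 0, -0.001], "hand": 1}, {"dp": [0, 0.0043, 0], "turn": [0, 0, -0.0013], "hand": 1}, {"dp": [0, 0.0043, 0], "turn": [0, 0, -0.0013], "hand": 1}, {"dp": [0, 0.0043, 0], "turn": [0, 0, -0.0013], "hand": 1}]
```

Emit:
{"op": "move_arm", "data": {"motion": [{"dp": [0, 0.0064, 0], "turn": [0, 0, -0.0019], "hand": 1}, {"dp": [0, 0.0032, 0], "turn": [0, 0, -0.001], "hand": 1}, {"dp": [0, 0.0032, 0], "turn": [0, 0, -0.001], "hand": 1}, {"dp": [0, 0.0043, 0], "turn": [0, 0, -0.0013], "hand": 1}, {"dp": [0, 0.0043, 0], "turn": [0, 0, -0.0013], "hand": 1}, {"dp": [0, 0.0043, 0], "turn": [0, 0, -0.0013], "hand": 1}]}}

```text
time: 11.55
ee_pos: [0.4612, -0.2903, 0.2751]
tool_rot: [-0.024, 0.899, 0.437, 0.027]
ft_force: [3.8, 4.5, 1.2]
width: 0.0271
grip_force: 30.0
```

```bash
python3 ctl.py 7
```

```text
pred [ 0.422 -0.072]
t 11.65 phi S,T [0.4206 0.4245] q [0.96 0.97] x [ 4.1700e-01 -7.1500e-02  1.0229e+00  1.0000e-03] sd [0.004 0.009 0.02  0.006] th -0.3 posErr mm [ 0.3  0.6 -0. ] rot 0.005 w 0.0279 30.0 F [4.1 4.2 1. ]
end [ 0.363 -0.082]
[{"dp": [0, 0.0043, 0], "turn": [0, 0, -0.0013], "hand": 1}, {"dp": [0, 0.0053, 0], "turn": [0, 0, -0.0016], "hand": 1}, {"dp": [0, 0.0043, 0], "turn": [0, 0, -0.0013], "hand": 1}, {"dp": [0, 0.0043, 0], "turn": [0, 0, -0.0013], "hand": 1}, {"dp": [0, 0.0053, 0], "turn": [0, 0, -0.0016], "hand": 1}, {"dp": [0, 0.0053, 0], "turn": [0, 0, -0.0016], "hand": 1}, {"dp": [0, 0.0043, 0], "turn": [0, 0, -0.0013], "hand": 1}]
```

Emit:
{"op": "move_arm", "data": {"motion": [{"dp": [0, 0.0043, 0], "turn": [0, 0, -0.0013], "hand": 1}, {"dp": [0, 0.0053, 0], "turn": [0, 0, -0.0016], "hand": 1}, {"dp": [0, 0.0043, 0], "turn": [0, 0, -0.0013], "hand": 1}, {"dp": [0, 0.0043, 0], "turn": [0, 0, -0.0013], "hand": 1}, {"dp": [0, 0.0053, 0], "turn": [0, 0, -0.0016], "hand": 1}, {"dp": [0, 0.0053, 0], "turn": [0, 0, -0.0016], "hand": 1}, {"dp": [0, 0.0043, 0], "turn": [0, 0, -0.0013], "hand": 1}]}}

```text
time: 12.35
ee_pos: [0.4651, -0.2933, 0.275]
tool_rot: [-0.023, 0.892, 0.451, 0.027]
ft_force: [4.0, 3.8, 1.3]
width: 0.0271
grip_force: 30.0
```

```bash
python3 ctl.py 7
```

```text
pred [ 0.363 -0.082]
t 12.45 phi S,T [0.3633 0.3676] q [0.93 0.96] x [ 0.3593 -0.0786  1.0209  0.0018] sd [0.004 0.009 0.019 0.006] th -0.269 posErr mm [ 0.3  0.6 -0. ] rot 0.005 w 0.0275 30.0 F [4.2 4.7 1.6]
end [ 0.3  -0.09]
[{"dp": [0, 0.0021, 0], "turn": [0, 0, -0.0006], "hand": 1}, {"dp": [0, 0.0064, 0], "turn": [0, 0, -0.0019], "hand": 1}, {"dp": [0, 0.0053, 0], "turn": [0, 0, -0.0016], "hand": 1}, {"dp": [0, 0.0053, 0], "turn": [0, 0, -0.0016], "hand": 1}, {"dp": [0, 0.0064, 0], "turn": [0, 0, -0.0019], "hand": 1}, {"dp": [0, 0.0064, 0], "turn": [0, 0, -0.0019], "hand": 1}, {"dp": [0, 0.0053, 0], "turn": [0, 0, -0.0016], "hand": 1}]
```

Emit:
{"op": "move_arm", "data": {"motion": [{"dp": [0, 0.0021, 0], "turn": [0, 0, -0.0006], "hand": 1}, {"dp": [0, 0.0064, 0], "turn": [0, 0, -0.0019], "hand": 1}, {"dp": [0, 0.0053, 0], "turn": [0, 0, -0.0016], "hand": 1}, {"dp": [0, 0.0053, 0], "turn": [0, 0, -0.0016], "hand": 1}, {"dp": [0, 0.0064, 0], "turn": [0, 0, -0.0019], "hand": 1}, {"dp": [0, 0.0064, 0], "turn": [0, 0, -0.0019], "hand": 1}, {"dp": [0, 0.0053, 0], "turn": [0, 0, -0.0016], "hand": 1}]}}

```text
time: 13.15
ee_pos: [0.4696, -0.2965, 0.2749]
tool_rot: [-0.023, 0.884, 0.467, 0.027]
ft_force: [4.3, 4.7, 0.9]
width: 0.0271
grip_force: 30.0
```

```bash
python3 ctl.py 7
```

```text
pred [ 0.3  -0.09]
t 13.25 phi S,T [0.3    0.3062] q [0.89 0.95] x [ 0.2965 -0.0846  1.0176  0.0031] sd [0.004 0.01  0.018 0.005] th -0.234 posErr mm [ 0.3  0.6 -0. ] rot 0.005 w 0.0271 30.0 F [3.3 5.1 1.4]
end [ 0.232 -0.096]
[{"dp": [0, -0, 0], "turn": [0, 0, 0], "hand": 1}, {"dp": [0, 0.0075, 0], "turn": [0, 0, -0.0022], "hand": 1}, {"dp": [0, 0.0064, 0], "turn": [0, 0, -0.0019], "hand": 1}, {"dp": [0, 0.0075, 0], "turn": [0, 0, -0.0022], "hand": 1}, {"dp": [0, 0.0064, 0], "turn": [0, 0, -0.0019], "hand": 1}, {"dp": [0, 0.0085, 0], "turn": [0, 0, -0.0025], "hand": 1}, {"dp": [0, 0.0064, 0], "turn": [0, 0, -0.0019], "hand": 1}]
```

Emit:
{"op": "move_arm", "data": {"motion": [{"dp": [0, 0, 0], "turn": [0, 0, 0], "hand": 1}, {"dp": [0, 0.0075, 0], "turn": [0, 0, -0.0022], "hand": 1}, {"dp": [0, 0.0064, 0], "turn": [0, 0, -0.0019], "hand": 1}, {"dp": [0, 0.0075, 0], "turn": [0, 0, -0.0022], "hand": 1}, {"dp": [0, 0.0064, 0], "turn": [0, 0, -0.0019], "hand": 1}, {"dp": [0, 0.0085, 0], "turn": [0, 0, -0.0025], "hand": 1}, {"dp": [0, 0.0064, 0], "turn": [0, 0, -0.0019], "hand": 1}]}}

```text
time: 13.95
ee_pos: [0.4749, -0.3, 0.2748]
tool_rot: [-0.022, 0.874, 0.484, 0.028]
ft_force: [3.4, 5.0, 1.6]
width: 0.0274
grip_force: 30.0
```

```bash
python3 ctl.py 6
```

```text
pred [ 0.232 -0.096]
t 14.05 phi S,T [0.2341 0.2402] q [0.85 0.94] x [ 0.2301 -0.0883  1.0131  0.0046] sd [0.005 0.01  0.016 0.004] th -0.194 posErr mm [ 0.3  0.5 -0. ] rot 0.005 w 0.0273 30.0 F [4.3 5.5 1.9]
end [ 0.173 -0.098]
[{"dp": [0, -0.0085, 0], "turn": [0, 0, 0.0025], "hand": 1}, {"dp": [0.0001, 0.0117, 0], "turn": [0, 0, -0.0035], "hand": 1}, {"dp": [0, 0.0085, 0], "turn": [0, 0, -0.0025], "hand": 1}, {"dp": [0, 0.0085, 0], "turn": [0, 0, -0.0025], "hand": 1}, {"dp": [0.0001, 0.0107, 0], "turn": [0, 0, -0.0032], "hand": 1}, {"dp": [0.0002, 0.0203, 0], "turn": [0, 0, -0.006], "hand": 1}]
```

Emit:
{"op": "move_arm", "data": {"motion": [{"dp": [0, -0.0085, 0], "turn": [0, 0, 0.0025], "hand": 1}, {"dp": [0.0001, 0.0117, 0], "turn": [0, 0, -0.0035], "hand": 1}, {"dp": [0, 0.0085, 0], "turn": [0, 0, -0.0025], "hand": 1}, {"dp": [0, 0.0085, 0], "turn": [0, 0, -0.0025], "hand": 1}, {"dp": [0.0001, 0.0107, 0], "turn": [0, 0, -0.0032], "hand": 1}, {"dp": [0.0002, 0.0203, 0], "turn": [0, 0, -0.006], "hand": 1}]}}

```text
time: 14.65
ee_pos: [0.4814, -0.3039, 0.2747]
tool_rot: [-0.022, 0.862, 0.505, 0.028]
ft_force: [3.2, 4.8, 1.0]
width: 0.0275
grip_force: 30.0
```

```bash
python3 ctl.py 6
```

```text
pred [ 0.173 -0.098]
t 14.75 phi S,T [0.175 0.175] q [0.83 0.91] x [ 0.1678 -0.0908  1.0102  0.0055] sd [0.005 0.01  0.014 0.004] th -0.146 posErr mm [ 0.3  0.6 -0. ] rot 0.005 w 0.0273 30.0 F [2.6 4.3 2. ]
end [ 0.119 -0.067]
[{"dp": [0.0001, 0.0139, 0], "turn": [0, 0, -0.0041], "hand": 1}, {"dp": [0.0001, 0.0139, 0], "turn": [0, 0, -0.0041], "hand": 1}, {"dp": [0.0001, 0.0117, 0], "turn": [0, 0, -0.0035], "hand": 1}, {"dp": [0, 0.0096, 0], "turn": [0, 0, -0.0029], "hand": 1}, {"dp": [0, 0.0085, 0], "turn": [0, 0, -0.0025], "hand": 1}, {"dp": [0, 0.0075, 0], "turn": [0, 0, -0.0022], "hand": 1}]
```

Emit:
{"op": "move_arm", "data": {"motion": [{"dp": [0.0001, 0.0139, 0], "turn": [0, 0, -0.0041], "hand": 1}, {"dp": [0.0001, 0.0139, 0], "turn": [0, 0, -0.0041], "hand": 1}, {"dp": [0.0001, 0.0117, 0], "turn": [0, 0, -0.0035], "hand": 1}, {"dp": [0, 0.0096, 0], "turn": [0, 0, -0.0029], "hand": 1}, {"dp": [0, 0.0085, 0], "turn": [0, 0, -0.0025], "hand": 1}, {"dp": [0, 0.0075, 0], "turn": [0, 0, -0.0022], "hand": 1}]}}

```text
time: 15.35
ee_pos: [0.4901, -0.3084, 0.2747]
tool_rot: [-0.021, 0.847, 0.531, 0.029]
ft_force: [2.5, 5.2, 1.7]
width: 0.0273
grip_force: 30.0
```

```bash
sed -i 's/^    if not os.path.exists("st.pkl"):/    pickle.dump((S,T),open("last.pkl","wb"))\n&/' ctl.py; python3 ctl.py 5
cat > edge.py <<'E'
from h import *; import pickle
from scipy.ndimage import map_coordinates
S,T=pickle.load(open("last.pkl","rb"))
def con(cam,P):
    g=cv2.GaussianBlur(cv2.cvtColor(cam["image"],cv2.COLOR_BGR2GRAY).astype(float),(0,0),.6)
    h=cv2.convexHull(np.float32(proj(cam,P)))[:,0]; m=h.mean(0); s=0
    for a,b in zip(h,np.roll(h,-1,0)):
        L=np.linalg.norm(b-a)
        if L<25: continue
        n=np.array([b[1]-a[1],a[0]-b[0]])/L; n=n if n@(a-m)>0 else -n
        q=a+(b-a)*np.linspace(.06,.94,int(L*2))[:,None]
        v=lambda d:map_coordinates(g,[(q+d*n)[:,1],(q+d*n)[:,0]],order=1)
        s+=np.clip(v(1.)-v(-1.),0,40).sum()
    return s
def beam(a):
    d=dirn(a);n=np.cross(AX,d)
    return W(C,np.array([PIV+r*d+b*.018*n+(.024+e*.018)*AX for r in(.04,.20) for b in(-1,1) for e in(-1,1)]))
A=np.arange(-.1,.6,.002)
for nm,c in(("S",S),("T",T)):
    q=[con(c,beam(a)) for a in A]; i=int(np.argmax(q)); print("edge",nm,A[i].round(3),round(q[i]),[A[j].round(3) for j in np.argsort(q)[-4:]])
E
python3 edge.py
```

```text
pred [ 0.119 -0.067]
t 15.45 phi S,T [0.1217 0.1171] q [0.81 0.9 ] x [ 0.1145 -0.0611  1.0094  0.0058] sd [0.005 0.01  0.012 0.003] th -0.085 posErr mm [ 0.3  0.4 -0. ] rot 0.004 w 0.0274 30.0 F [2.9 5.2 1.7]
end [ 0.09  -0.039]
[{"dp": [0, 0.0064, 0], "turn": [0, 0, -0.0019], "hand": 1}, {"dp": [0, 0.0043, 0], "turn": [0, 0, -0.0013], "hand": 1}, {"dp": [0, 0.0043, 0], "turn": [0, 0, -0.0013], "hand": 1}, {"dp": [0, 0.0032, 0], "turn": [0, 0, -0.001], "hand": 1}, {"dp": [0, 0.0032, 0], "turn": [0, 0, -0.001], "hand": 1}]
edge S 0.128 6018 [np.float64(0.124), np.float64(0.126), np.float64(0.13), np.float64(0.128)]
edge T 0.12 5247 [np.float64(0.124), np.float64(0.118), np.float64(0.122), np.float64(0.12)]
```

Emit:
{"op": "move_arm", "data": {"motion": [{"dp": [0, 0.0064, 0], "turn": [0, 0, -0.0019], "hand": 1}, {"dp": [0, 0.0043, 0], "turn": [0, 0, -0.0013], "hand": 1}, {"dp": [0, 0.0043, 0], "turn": [0, 0, -0.0013], "hand": 1}, {"dp": [0, 0.0032, 0], "turn": [0, 0, -0.001], "hand": 1}, {"dp": [0, 0.0032, 0], "turn": [0, 0, -0.001], "hand": 1}]}}

```text
time: 15.95
ee_pos: [0.4929, -0.3097, 0.2746]
tool_rot: [-0.021, 0.841, 0.539, 0.029]
ft_force: [3.0, 5.7, 1.9]
width: 0.0273
grip_force: 30.0
```

```bash
python3 ctl.py 6; python3 edge.py
```

```text
pred [ 0.09  -0.039]
t 16.05 phi S,T [0.0912 0.0838] q [0.81 0.9 ] x [ 0.0847 -0.0375  1.0101  0.0056] sd [0.004 0.01  0.011 0.003] th -0.065 posErr mm [ 0.3  0.4 -0. ] rot 0.004 w 0.0275 30.0 F [2.2 4.7 2.4]
end [ 0.069 -0.017]
[{"dp": [0, 0.0096, 0], "turn": [0, 0, -0.0029], "hand": 1}, {"dp": [0, -0.0011, 0], "turn": [0, 0, 0.0003], "hand": 1}, {"dp": [0, 0.0011, 0], "turn": [0, 0, -0.0003], "hand": 1}, {"dp": [0, -0, 0], "turn": [0, 0, 0], "hand": 1}, {"dp": [0, 0, 0], "turn": [0, 0, -0], "hand": 1}, {"dp": [0, -0, 0], "turn": [0, 0, 0], "hand": 1}]
edge S 0.096 5519 [np.float64(0.1), np.float64(0.094), np.float64(0.098), np.float64(0.096)]
edge T 0.086 5380 [np.float64(0.09), np.float64(0.084), np.float64(0.088), np.float64(0.086)]
```

Emit:
{"op": "move_arm", "data": {"motion": [{"dp": [0, 0.0096, 0], "turn": [0, 0, -0.0029], "hand": 1}, {"dp": [0, -0.0011, 0], "turn": [0, 0, 0.0003], "hand": 1}, {"dp": [0, 0.0011, 0], "turn": [0, 0, -0.0003], "hand": 1}, {"dp": [0, 0, 0], "turn": [0, 0, 0], "hand": 1}, {"dp": [0, 0, 0], "turn": [0, 0, 0], "hand": 1}, {"dp": [0, 0, 0], "turn": [0, 0, 0], "hand": 1}]}}

```text
time: 16.65
ee_pos: [0.4942, -0.3103, 0.2746]
tool_rot: [-0.021, 0.839, 0.543, 0.029]
ft_force: [2.7, 4.6, 2.3]
width: 0.0271
grip_force: 30.0
```

```bash
python3 ctl.py 6; python3 edge.py; python3 - <<'E'
from h import *; import pickle
S,T=pickle.load(open("last.pkl","rb")); a=.065; out=[]
d=dirn(a);n=np.cross(AX,d); cr=PIV+.25*d-.106*AX
print("casing",W(C,cr).round(4),"cradle",K)
sq=lambda hx,hy,z:np.array([[i*hx,j*hy,z] for i,j in((1,1),(1,-1),(-1,-1),(-1,1))])
for cam,x0,y0 in((S,190,150),(T,215,110)):
    w=133; im=cv2.resize(cam["image"][y0:y0+150,x0:x0+w],(400,451),interpolation=cv2.INTER_CUBIC); f=400/w
    pl=lambda P,c:cv2.polylines(im,[np.int32((proj(cam,P)-[x0,y0]+.5)*f*16-8)],True,c,1,cv2.LINE_AA,4)
    pl(W([*K,1.174],sq(.07,.075,.012)),(0,255,0))
    pl(W(C,np.array([cr+i*.075*d+j*.082*n for i,j in((1,1),(1,-1),(-1,-1),(-1,1))])),(255,255,0))
    pl(W(C,np.array([PIV+r*d+j*.018*n+.042*AX for r,j in((.04,1),(.2,1),(.2,-1),(.04,-1))])),(255,0,255))
    out.append(im)
cv2.imwrite("pics/v2.png",np.hstack(out))
E
```

```text
pred [ 0.069 -0.017]
t 16.75 phi S,T [0.0707 0.0627] q [0.8 0.9] x [ 0.0654 -0.0175  1.0111  0.0053] sd [0.004 0.009 0.01  0.002] th -0.056 posErr mm [ 0.3  0.3 -0. ] rot 0.004 w 0.0278 30.0 F [1.7 4.6 2.3]
end [ 0.059 -0.005]
[{"dp": [0, 0.0096, 0], "turn": [0, 0, -0.0029], "hand": 1}, {"dp": [0, -0.0032, 0], "turn": [0, 0, 0.001], "hand": 1}, {"dp": [0, -0, 0], "turn": [0, 0, 0], "hand": 1}, {"dp": [0, -0.0011, 0], "turn": [0, 0, 0.0003], "hand": 1}, {"dp": [0, -0.0011, 0], "turn": [0, 0, 0.0003], "hand": 1}, {"dp": [0, -0, 0], "turn": [0, 0, 0], "hand": 1}]
edge S 0.074 5246 [np.float64(0.07), np.float64(0.072), np.float64(0.076), np.float64(0.074)]
edge T 0.062 5554 [np.float64(0.066), np.float64(0.06), np.float64(0.064), np.float64(0.062)]
casing [[0.6399 0.0874 0.0817]] cradle [0.6421 0.0858]
```

View pics/v2.png

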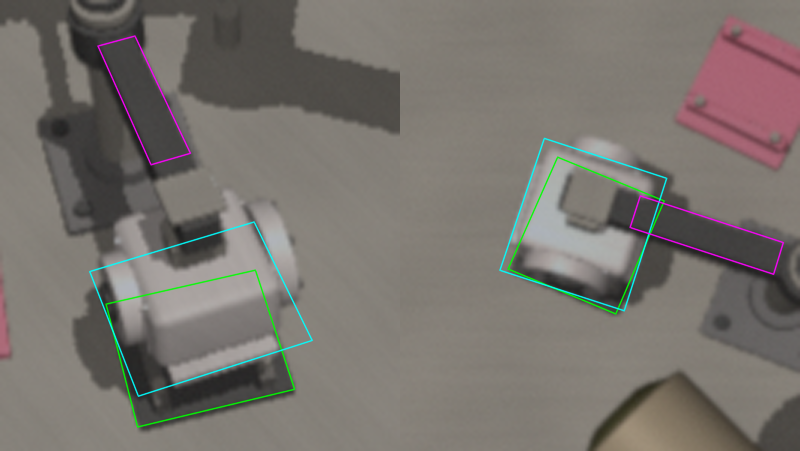

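The view shows the casing (scene crop 210,290) squarely over the dark cradle (green outline), and the beam lies on its predicted outline. The casing is about 3 mm from centre. I settle and hold.

Emit:
{"op": "move_arm", "data": {"motion": [{"dp": [0, 0.0096, 0], "turn": [0, 0, -0.0029], "hand": 1}, {"dp": [0, -0.0032, 0], "turn": [0, 0, 0.001], "hand": 1}, {"dp": [0, 0, 0], "turn": [0, 0, 0], "hand": 1}, {"dp": [0, -0.0011, 0], "turn": [0, 0, 0.0003], "hand": 1}, {"dp": [0, -0.0011, 0], "turn": [0, 0, 0.0003], "hand": 1}, {"dp": [0, 0, 0], "turn": [0, 0, 0], "hand": 1}]}}

```text
time: 17.35
ee_pos: [0.4948, -0.3106, 0.2746]
tool_rot: [-0.021, 0.838, 0.545, 0.029]
ft_force: [2.6, 5.1, 1.4]
width: 0.0272
grip_force: 30.0
```

```bash
python3 ctl.py 6
```

```text
pred [ 0.059 -0.005]
t 17.45 phi S,T [0.0621 0.0539] q [0.8 0.9] x [ 0.0576 -0.0057  1.0117  0.0051] sd [0.004 0.007 0.009 0.002] th -0.052 posErr mm [ 0.3  0.3 -0. ] rot 0.004 w 0.0273 30.0 F [1.5 5.4 2.7]
end [ 0.056 -0.001]
[{"dp": [0, 0.0043, 0], "turn": [0, 0, -0.0013], "hand": 1}, {"dp": [0, -0.0011, 0], "turn": [0, 0, 0.0003], "hand": 1}, {"dp": [0, -0.0011, 0], "turn": [0, 0, 0.0003], "hand": 1}, {"dp": [0, -0, 0], "turn": [0, 0, 0], "hand": 1}, {"dp": [0, -0.0011, 0], "turn": [0, 0, 0.0003], "hand": 1}, {"dp": [0, 0.0011, 0], "turn": [0, 0, -0.0003], "hand": 1}]
```

Emit:
{"op": "move_arm", "data": {"motion": [{"dp": [0, 0.0043, 0], "turn": [0, 0, -0.0013], "hand": 1}, {"dp": [0, -0.0011, 0], "turn": [0, 0, 0.0003], "hand": 1}, {"dp": [0, -0.0011, 0], "turn": [0, 0, 0.0003], "hand": 1}, {"dp": [0, 0, 0], "turn": [0, 0, 0], "hand": 1}, {"dp": [0, -0.0011, 0], "turn": [0, 0, 0.0003], "hand": 1}, {"dp": [0, 0.0011, 0], "turn": [0, 0, -0.0003], "hand": 1}]}}

```text
time: 18.05
ee_pos: [0.495, -0.3107, 0.2746]
tool_rot: [-0.021, 0.837, 0.546, 0.029]
ft_force: [2.4, 4.8, 2.0]
width: 0.0275
grip_force: 30.0
```

```bash
python3 ctl.py 8
```

```text
pred [ 0.056 -0.001]
t 18.15 phi S,T [0.0603 0.0526] q [0.8 0.9] x [ 5.6200e-02 -7.0000e-04  1.0116e+00  5.1000e-03] sd [0.004 0.006 0.009 0.002] th -0.05 posErr mm [ 0.3  0.3 -0. ] rot 0.004 w 0.027 30.0 F [1.9 4.7 1.5]
end [ 0.056 -0.   ]
[{"dp": [0, -0.0021, 0], "turn": [0, 0, 0.0006], "hand": 1}, {"dp": [0, 0, 0], "turn": [0, 0, -0], "hand": 1}, {"dp": [0, 0.0011, 0], "turn": [0, 0, -0.0003], "hand": 1}, {"dp": [0, -0.0011, 0], "turn": [0, 0, 0.0003], "hand": 1}, {"dp": [0, 0.0011, 0], "turn": [0, 0, -0.0003], "hand": 1}, {"dp": [0, -0.0011, 0], "turn": [0, 0, 0.0003], "hand": 1}, {"dp": [0, 0.0011, 0], "turn": [0, 0, -0.0003], "hand": 1}, {"dp": [0, -0, 0], "turn": [0, 0, 0], "hand": 1}]
```

Beautifully settled; the hold begins at about t = 17.5.

Emit:
{"op": "move_arm", "data": {"motion": [{"dp": [0, -0.0021, 0], "turn": [0, 0, 0.0006], "hand": 1}, {"dp": [0, 0, 0], "turn": [0, 0, 0], "hand": 1}, {"dp": [0, 0.0011, 0], "turn": [0, 0, -0.0003], "hand": 1}, {"dp": [0, -0.0011, 0], "turn": [0, 0, 0.0003], "hand": 1}, {"dp": [0, 0.0011, 0], "turn": [0, 0, -0.0003], "hand": 1}, {"dp": [0, -0.0011, 0], "turn": [0, 0, 0.0003], "hand": 1}, {"dp": [0, 0.0011, 0], "turn": [0, 0, -0.0003], "hand": 1}, {"dp": [0, 0, 0], "turn": [0, 0, 0], "hand": 1}]}}

```text
time: 18.95
ee_pos: [0.4949, -0.3106, 0.2746]
tool_rot: [-0.021, 0.837, 0.545, 0.029]
ft_force: [1.6, 5.5, 1.6]
width: 0.0274
grip_force: 30.0
```

```bash
python3 ctl.py 9
```

```text
pred [ 0.056 -0.   ]
t 19.05 phi S,T [0.0602 0.0526] q [0.8 0.9] x [ 0.0562 -0.      1.0115  0.0052] sd [0.004 0.006 0.008 0.002] th -0.051 posErr mm [ 0.3  0.3 -0.1] rot 0.004 w 0.0272 30.0 F [2.  5.2 2.1]
end [ 0.056 -0.001]
[{"dp": [0, -0.0021, 0], "turn": [0, 0, 0.0006], "hand": 1}, {"dp": [0, 0.0011, 0], "turn": [0, 0, -0.0003], "hand": 1}, {"dp": [0, -0, 0], "turn": [0, 0, 0], "hand": 1}, {"dp": [0, -0, 0], "turn": [0, 0, 0], "hand": 1}, {"dp": [0, -0, 0], "turn": [0, 0, 0], "hand": 1}, {"dp": [0, 0, 0], "turn": [0, 0, -0], "hand": 1}, {"dp": [0, 0, 0], "turn": [0, 0, -0], "hand": 1}, {"dp": [0, 0, 0], "turn": [0, 0, -0], "hand": 1}, {"dp": [0, 0, 0], "turn": [0, 0, -0], "hand": 1}]
```

Emit:
{"op": "move_arm", "data": {"motion": [{"dp": [0, -0.0021, 0], "turn": [0, 0, 0.0006], "hand": 1}, {"dp": [0, 0.0011, 0], "turn": [0, 0, -0.0003], "hand": 1}, {"dp": [0, 0, 0], "turn": [0, 0, 0], "hand": 1}, {"dp": [0, 0, 0], "turn": [0, 0, 0], "hand": 1}, {"dp": [0, 0, 0], "turn": [0, 0, 0], "hand": 1}, {"dp": [0, 0, 0], "turn": [0, 0, 0], "hand": 1}, {"dp": [0, 0, 0], "turn": [0, 0, 0], "hand": 1}, {"dp": [0, 0, 0], "turn": [0, 0, 0], "hand": 1}, {"dp": [0, 0, 0], "turn": [0, 0, 0], "hand": 1}]}}

```text
time: 19.95
ee_pos: [0.4948, -0.3105, 0.2746]
tool_rot: [-0.021, 0.838, 0.545, 0.029]
ft_force: [2.1, 4.7, 1.3]
width: 0.0274
grip_force: 30.0
```

```bash
python3 ctl.py 10
```

```text
pred [ 0.056 -0.001]
t 20.05 phi S,T [0.0602 0.0526] q [0.8 0.9] x [ 5.6200e-02 -4.0000e-04  1.0115e+00  5.2000e-03] sd [0.004 0.006 0.008 0.002] th -0.052 posErr mm [ 0.3  0.3 -0. ] rot 0.005 w 0.0275 30.0 F [2.9 5.8 1.9]
end [ 0.056 -0.001]
[{"dp": [0, -0, 0], "turn": [0, 0, 0], "hand": 1}, {"dp": [0, -0, 0], "turn": [0, 0, 0], "hand": 1}, {"dp": [0, -0, 0], "turn": [0, 0, 0], "hand": 1}, {"dp": [0, -0, 0], "turn": [0, 0, 0], "hand": 1}, {"dp": [0, 0, 0], "turn": [0, 0, -0], "hand": 1}, {"dp": [0, 0, 0], "turn": [0, 0, -0], "hand": 1}, {"dp": [0, 0, 0], "turn": [0, 0, -0], "hand": 1}, {"dp": [0, 0, 0], "turn": [0, 0, -0], "hand": 1}, {"dp": [0, 0.0011, 0], "turn": [0, 0, -0.0003], "hand": 1}, {"dp": [0, -0.0011, 0], "turn": [0, 0, 0.0003], "hand": 1}]
```

Stuck on friction, motionless. I keep the grip still.

Emit:
{"op": "move_arm", "data": {"motion": [{"dp": [0, 0, 0], "turn": [0, 0, 0], "hand": 1}, {"dp": [0, 0, 0], "turn": [0, 0, 0], "hand": 1}, {"dp": [0, 0, 0], "turn": [0, 0, 0], "hand": 1}, {"dp": [0, 0, 0], "turn": [0, 0, 0], "hand": 1}, {"dp": [0, 0, 0], "turn": [0, 0, 0], "hand": 1}, {"dp": [0, 0, 0], "turn": [0, 0, 0], "hand": 1}, {"dp": [0, 0, 0], "turn": [0, 0, 0], "hand": 1}, {"dp": [0, 0, 0], "turn": [0, 0, 0], "hand": 1}, {"dp": [0, 0, 0], "turn": [0, 0, 0], "hand": 1}, {"dp": [0, 0, 0], "turn": [0, 0, 0], "hand": 1}]}}

```text
time: 21.05
ee_pos: [0.4948, -0.3106, 0.2746]
tool_rot: [-0.021, 0.838, 0.545, 0.029]
ft_force: [2.0, 5.7, 2.1]
width: 0.0271
grip_force: 30.0
```

```bash
python3 ctl.py 15
```

```text
pred [ 0.056 -0.001]
t 21.15 phi S,T [0.0602 0.0526] q [0.8 0.9] x [ 5.6200e-02 -3.0000e-04  1.0114e+00  5.2000e-03] sd [0.004 0.006 0.008 0.001] th -0.052 posErr mm [ 0.3  0.3 -0. ] rot 0.005 w 0.0269 30.0 F [1.4 5.6 1.6]
end [ 0.056 -0.   ]
[{"dp": [0, -0.0011, 0], "turn": [0, 0, 0.0003], "hand": 1}, {"dp": [0, 0.0011, 0], "turn": [0, 0, -0.0003], "hand": 1}, {"dp": [0, -0, 0], "turn": [0, 0, 0], "hand": 1}, {"dp": [0, -0, 0], "turn": [0, 0, 0], "hand": 1}, {"dp": [0, -0, 0], "turn": [0, 0, 0], "hand": 1}, {"dp": [0, -0, 0], "turn": [0, 0, 0], "hand": 1}, {"dp": [0, 0, 0], "turn": [0, 0, -0], "hand": 1}, {"dp": [0, 0, 0], "turn": [0, 0, -0], "hand": 1}, {"dp": [0, 0, 0], "turn": [0, 0, -0], "hand": 1}, {"dp": [0, 0.0011, 0], "turn": [0, 0, -0.0003], "hand": 1}, {"dp": [0, -0.0011, 0], "turn": [0, 0, 0.0003], "hand": 1}, {"dp": [0, 0.0011, 0], "turn": [0, 0, -0.0003], "hand": 1}, {"dp": [0, -0.0011, 0], "turn": [0, 0, 0.0003], "hand": 1}, {"dp": [0, 0.0011, 0], "turn": [0, 0, -0.0003], "hand": 1}, {"dp": [0, -0.0011, 0], "turn": [0, 0, 0.0003], "hand": 1}]
```

Emit:
{"op": "move_arm", "data": {"motion": [{"dp": [0, 0, 0], "turn": [0, 0, 0], "hand": 1}, {"dp": [0, 0, 0], "turn": [0, 0, 0], "hand": 1}, {"dp": [0, 0, 0], "turn": [0, 0, 0], "hand": 1}, {"dp": [0, 0, 0], "turn": [0, 0, 0], "hand": 1}, {"dp": [0, 0, 0], "turn": [0, 0, 0], "hand": 1}, {"dp": [0, 0, 0], "turn": [0, 0, 0], "hand": 1}, {"dp": [0, 0, 0], "turn": [0, 0, 0], "hand": 1}, {"dp": [0, 0, 0], "turn": [0, 0, 0], "hand": 1}, {"dp": [0, 0, 0], "turn": [0, 0, 0], "hand": 1}, {"dp": [0, 0, 0], "turn": [0, 0, 0], "hand": 1}, {"dp": [0, 0, 0], "turn": [0, 0, 0], "hand": 1}, {"dp": [0, 0, 0], "turn": [0, 0, 0], "hand": 1}, {"dp": [0, 0, 0], "turn": [0, 0, 0], "hand": 1}, {"dp": [0, 0, 0], "turn": [0, 0, 0], "hand": 1}, {"dp": [0, 0, 0], "turn": [0, 0, 0], "hand": 1}]}}

```text
time: 22.65
ee_pos: [0.4948, -0.3106, 0.2746]
tool_rot: [-0.021, 0.838, 0.545, 0.029]
ft_force: [1.9, 4.6, 2.4]
width: 0.0273
grip_force: 30.0
```

```bash
python3 ctl.py 1 | head -2
```

```text
pred [ 0.056 -0.   ]
t 22.75 phi S,T [0.0602 0.0526] q [0.8 0.9] x [ 5.6300e-02 -1.0000e-04  1.0113e+00  5.3000e-03] sd [0.004 0.006 0.008 0.001] th -0.052 posErr mm [ 0.3  0.3 -0. ] rot 0.005 w 0.0274 30.0 F [2.8 5.2 2.4]
```

Still motionless. Holding about 3 s more, for over 7 s in total.

Emit:
{"op": "move_arm", "data": {"motion": [{"dp": [0, 0, 0], "turn": [0, 0, 0], "hand": 1}, {"dp": [0, 0, 0], "turn": [0, 0, 0], "hand": 1}, {"dp": [0, 0, 0], "turn": [0, 0, 0], "hand": 1}, {"dp": [0, 0, 0], "turn": [0, 0, 0], "hand": 1}, {"dp": [0, 0, 0], "turn": [0, 0, 0], "hand": 1}, {"dp": [0, 0, 0], "turn": [0, 0, 0], "hand": 1}, {"dp": [0, 0, 0], "turn": [0, 0, 0], "hand": 1}, {"dp": [0, 0, 0], "turn": [0, 0, 0], "hand": 1}, {"dp": [0, 0, 0], "turn": [0, 0, 0], "hand": 1}, {"dp": [0, 0, 0], "turn": [0, 0, 0], "hand": 1}, {"dp": [0, 0, 0], "turn": [0, 0, 0], "hand": 1}, {"dp": [0, 0, 0], "turn": [0, 0, 0], "hand": 1}, {"dp": [0, 0, 0], "turn": [0, 0, 0], "hand": 1}, {"dp": [0, 0, 0], "turn": [0, 0, 0], "hand": 1}, {"dp": [0, 0, 0], "turn": [0, 0, 0], "hand": 1}, {"dp": [0, 0, 0], "turn": [0, 0, 0], "hand": 1}, {"dp": [0, 0, 0], "turn": [0, 0, 0], "hand": 1}, {"dp": [0, 0, 0], "turn": [0, 0, 0], "hand": 1}, {"dp": [0, 0, 0], "turn": [0, 0, 0], "hand": 1}, {"dp": [0, 0, 0], "turn": [0, 0, 0], "hand": 1}]}}

```text
time: 24.75
ee_pos: [0.4948, -0.3106, 0.2747]
tool_rot: [-0.021, 0.838, 0.545, 0.029]
ft_force: [2.8, 4.9, 2.3]
width: 0.0272
grip_force: 30.0
```

Emit:
{"op": "move_arm", "data": {"motion": [{"dp": [0, 0, 0], "turn": [0, 0, 0], "hand": 1}, {"dp": [0, 0, 0], "turn": [0, 0, 0], "hand": 1}, {"dp": [0, 0, 0], "turn": [0, 0, 0], "hand": 1}, {"dp": [0, 0, 0], "turn": [0, 0, 0], "hand": 1}, {"dp": [0, 0, 0], "turn": [0, 0, 0], "hand": 1}, {"dp": [0, 0, 0], "turn": [0, 0, 0], "hand": 1}, {"dp": [0, 0, 0], "turn": [0, 0, 0], "hand": 1}, {"dp": [0, 0, 0], "turn": [0, 0, 0], "hand": 1}]}}

```text
time: 25.55
ee_pos: [0.4948, -0.3106, 0.2746]
tool_rot: [-0.021, 0.838, 0.545, 0.029]
ft_force: [2.0, 5.1, 2.0]
width: 0.0272
grip_force: 30.0
```

```bash
python3 - <<'E'
from ctl import *
st=pickle.load(open("st.pkl","rb"))
S=env.snapshot("scene");T=env.snapshot("top")
r=[track(s,q,-.49,.1)[0] for s,q in((S,st["ref"][0]),(T,st["ref"][1]))]; print(np.round(r,4),env.observe()["time"])
if abs(r[0]-.0602)<.003 and abs(r[1]-.0526)<.003: print(env.close_job())
E
```

```text
[0.0601 0.0527] 25.65
the job is handed in; nothing more can be done
None
```

The casing was brought slowly off its stop to rest over the dark cradle, about 3 mm or less from centre by camera. It held still there for about 7.5 s, and the job was handed in at 25.7 s with the grip still held.

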